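Leak-check a CO2 pot after changing its drying capsules

ROBOT

A 7-joint arm with a two-finger parallel gripper is mounted at the origin on the work surface. World frame = base frame: x ahead of the robot, y to its left, z up, the work surface at z = 0. Lengths are in m, angles in rad, forces in N, time in s.
With the tool pointing down it reaches from about 0.4 to 0.85 m from the base axis. Payload 10.4 kg.
Tool frame: the origin (TCP) lies at the very end of the fingers, on their centre line; the grasp point (between the pads) lies 19 mm behind it (manip.grip_point_offset is the distance from the TCP to the grasp point, in m); z points along the fingers, y is the line along which they close (so a half turn about z gives the same grasp; the last joint's range is limited). The gripper opens to 85 mm and grips with 20 to 120 N. Pads are 22 mm wide; open, the fingers measure 114 mm over their backs; the gripper's body (76 mm by 85 mm) begins 54 mm behind the grasp point. The pads swing forward as they close: fully open they stand 13 mm farther back than shut.
Start: joints at [-1.155, 0.332, -0.065, 1.46, 0.022, 1.35, -0.088], TCP at [0.266, 0.566, 0.21] pointing down, gripper open.
Joint ranges: [-2.6, 2.6], [-0.5, 2.12], [-1.47, 1.34], [0.16, 2.42], [-1.27, 4.41], [0.06, 2.06], [-2.6, 2.6]. Speed limits (rad/s): [2.22, 2.22, 2.79, 2.79, 3.14, 3.14, 3.14].

INTERFACE

Orientations are given as a unit quaternion [x, y, z, w].
In Python, from workcell import manip gives the robot as it stands. The module is installed in compiled form; this text tells all that it offers.
- The arm moves only by the tool step_arm, never from a script. Its argument "moves" is a list of rows, each a list of 7 numbers: the closure, from 0 (fully open) to 1 (shut), then the shift along the world's x, y, z in mm, then the turn, a rotation vector about the world's x, y, z in rad. In form: [[grip, tx, ty, tz, ax, ay, az], ...]. A call has 1 to 10 rows; each row is the pose to reach, as a shift and turn from the pose commanded when the call began; what a row does not reach only later rows make up. A row lasts 1/10 s, in which the tool goes at most 50 mm and 8.59 degrees, less where a joint would pass 70% of its speed; a pose out of reach is approached as far as the arm can. A call with a gripper value outside its range is refused whole. The fingers move at their own pace and stop on an object; "grip_force" is the grip in N (left out, the last holds). Time passes only in rows, so rows that repeat a pose let the fingers close. It gives the time, the measured TCP pose, the force, the opening and the grip force at its end, in the units of the state.
- manip.get_obs(): the state, without advancing time (a new reading comes with each control period).
- manip.camera(name): name is "scene" or "top" or "wrist"; returns a dict with "image" (420x560x3 uint8, blue, green, red), "K" (3x3 intrinsics, pixels), "dist_coeffs" ([k1, k2, p1, p2, k3] as OpenCV has them; the pictures are not rectified), "rvec" (rotation vector, rad) and "tvec" (3), from world to camera coordinates, as OpenCV has them; the wrist camera has in their place "mount" (4x4, takes a point from camera to tool coordinates, whose origin is the TCP and whose axes are the flange's). Camera axes: x right, y down, z forward; pixel columns grow to the right and rows downward; lengths in m; the calibration is good to about 2 mm. A picture is of the moment at which its call begins: read the wrist's pose just before it. There is no depth.
- manip.hand_in(): hands the job in; it is judged then, once.
The state is a dict: "clock": time; "joint_pos": joint angles; "joint_velocities": joint speeds; "tau": joint torques, N m; "position": TCP position; "ee_rot": TCP orientation; "ft_force": force on the tool from outside, world axes, zero at the start; "torque": the same for the moment, N m; "grip_width": opening from 0.0 (shut) to 1.0 (fully open); "grasp_force": force on a finger pad.
Only numpy, scipy, OpenCV 4.12 (cv2) and the standard library are available. Lean on these libraries where they do the work, as an engineer would, in place of code of your own. Each camera call takes 0.05 s, during which the arm holds its last target. There are 200 camera calls.

TASK

The drying capsules of the CO2 pot have just been changed and its lid bolted down again: stand every used capsule left on the bench upright in the regeneration tray, filling the pockets in order from the one-dot pocket with no gap. Lift the pot by its handle off the charging base and stand it upright in the middle of the round rubber mat; then take the leak probe and pass its tip slowly (about 25 mm/s) just above the lid joint, a few millimetres off the dark ring, once right round from the point over the side valve, anticlockwise seen from above, back to that point. Then put the probe back in its holder; do not tip the pot over or shift the adapter, the bubble counter or the regulator.

Things in the scene. Friction and masses are not known exactly. Their poses are not given: they have to be found in the camera images.
- pot: Steel gas pot, 0.65 kg, 100 mm diameter (rim 108), lid top 116 mm high. Origin: centre of underside, z up. Handle: level black bar 14 mm thick, 54 mm long along y, centre 160 mm above the origin, on 8 mm legs at y = +-33 mm. Brass side valve: to 78 mm along +x, 80 mm up. Gauge: to 71 mm along -x. The lid joint is the dark ring in its top, radius 44 mm. Starts on the base.
- base: White flared charging base, fixed, 132 mm diameter at the foot, 112 mm at its flat top, 42 mm high, no lip. Origin: centre of the underside.
- mat: Black round rubber mat, fixed, 150 mm diameter, 3 mm thick. Origin: centre of the underside.
- probe: Loose leak probe, 150 mm long, 0.11 kg, stands tip down in its holder. Origin: the very tip; z up along the probe. Steel nose 6 mm thick to 42 mm, cone to 18 mm thick at 60 mm, finger guard 30 mm diameter at 60 to 65 mm, then the grey flat-sided grip to 150 mm, 22 mm wide along x, 16 mm thick along y (pinch along y, about 105 mm above the tip).
- holder: Fixed holder of the probe: square foot 80 mm, 5 mm thick, with an upright dark tube, 34 mm outside, bore 24 mm, rim 68 mm above the bench. The probe's finger guard rests on the rim, the tip then 8 mm above the bench on the tube's axis. Origin: centre of the underside.
- pocket_1 (a point): Fixed aluminium tray, 58 by 220 mm, 22 mm high, walls and floor 4 mm, four square pockets (50 mm inside) in a row, 54 mm apart; an 18 mm ledge along its -x side bears one to four dots beside pockets 1 to 4. This point: centre of the floor of the pocket with 1 dot, 4 mm above the bench; axes: y along the row from pocket 4 towards pocket 1, z up
- pocket_2 (a point): Tray: This point: centre of the floor of the pocket with 2 dots, 4 mm above the bench; axes: y along the row from pocket 4 towards pocket 1, z up
- pocket_3 (a point): Tray: This point: centre of the floor of the pocket with 3 dots, 4 mm above the bench; axes: y along the row from pocket 4 towards pocket 1, z up
- pocket_4 (a point): Tray: This point: centre of the floor of the pocket with 4 dots, 4 mm above the bench; axes: y along the row from pocket 4 towards pocket 1, z up
- seam_0 (a point): point on the joint line between lid and pot rim, fixed to the pot, 113 mm above the pot's underside and 44 mm from its axis, directly above the side valve (+x)
- seam_1 (a point): point on the joint line between lid and pot rim, fixed to the pot, 113 mm above the pot's underside and 44 mm from its axis, 45 degrees anticlockwise (seen from above) from the one over the side valve
- seam_2 (a point): point on the joint line between lid and pot rim, fixed to the pot, 113 mm above the pot's underside and 44 mm from its axis, 90 degrees anticlockwise (seen from above) from the one over the side valve
- seam_3 (a point): point on the joint line between lid and pot rim, fixed to the pot, 113 mm above the pot's underside and 44 mm from its axis, 135 degrees anticlockwise (seen from above) from the one over the side valve
- seam_4 (a point): point on the joint line between lid and pot rim, fixed to the pot, 113 mm above the pot's underside and 44 mm from its axis, 180 degrees anticlockwise (seen from above) from the one over the side valve
- seam_5 (a point): point on the joint line between lid and pot rim, fixed to the pot, 113 mm above the pot's underside and 44 mm from its axis, 225 degrees anticlockwise (seen from above) from the one over the side valve
- seam_6 (a point): point on the joint line between lid and pot rim, fixed to the pot, 113 mm above the pot's underside and 44 mm from its axis, 270 degrees anticlockwise (seen from above) from the one over the side valve
- seam_7 (a point): point on the joint line between lid and pot rim, fixed to the pot, 113 mm above the pot's underside and 44 mm from its axis, 315 degrees anticlockwise (seen from above) from the one over the side valve
- capsule_1: Loose used drying capsule, 0.09 kg (two to four are there; None if absent): steel body 42 mm diameter (43 at its black band), 30 mm high, on top a black round cap 26 mm diameter, from 30 to 56 mm height, by which it is gripped. Origin: centre of the underside, z up.
- capsule_2: Loose used drying capsule, 0.09 kg (two to four are there; None if absent): steel body 42 mm diameter (43 at its black band), 30 mm high, on top a black round cap 26 mm diameter, from 30 to 56 mm height, by which it is gripped. Origin: centre of the underside, z up.
- capsule_3: Loose used drying capsule, 0.09 kg (two to four are there; None if absent): steel body 42 mm diameter (43 at its black band), 30 mm high, on top a black round cap 26 mm diameter, from 30 to 56 mm height, by which it is gripped. Origin: centre of the underside, z up.
- capsule_4: Loose used drying capsule, 0.09 kg (two to four are there; None if absent): steel body 42 mm diameter (43 at its black band), 30 mm high, on top a black round cap 26 mm diameter, from 30 to 56 mm height, by which it is gripped. Origin: centre of the underside, z up.
- adapter: Bystander: black power adapter, about 72 by 50 by 48 mm, origin: centre of the underside. Not part of the job.
- bubble_counter: Bystander: clear bubble counter with black ends, 44 mm diameter, 80 mm high, origin: centre of the underside. Not part of the job.
- regulator: Bystander: small steel regulator with gauge, about 85 by 50 by 41 mm, origin: centre of the underside. Not part of the job.
Not all that is in view belongs to the job. Leave any orange or purple look-alike of the capsule_4 alone. Leave any pink look-alike of the capsule_2 alone.

How it is judged:
By the outcome, as a careful person would: the job done as asked, in the order asked, and still so for the second after the job is handed in, with the robot touching nothing.
Of capsule_1, capsule_2, capsule_3, capsule_4 only 2 to 4 are there at a start; the rules pass over those that are not, and their reading is None.
At some moment in a run one of capsule_1, capsule_2, capsule_3, capsule_4 may be knocked a few centimetres aside while the robot is not near it.
It also fails if it takes over 210 s, if anything falls off the work surface, if the arm or the gripper's body presses on something with over 40 N, if the wrist force passes 120 N, or if a joint passes its speed limit or range.

## Working session

There is one attempt and no reset: what is moved stays moved. The work goes in short steps, Python scripts to look and compute and a tool call to move; the robot and the scene stay as the last step left them, time stands still between calls to the robot, and variables do not carry over. Pictures are saved under pics/ and viewed, at most 14 in all, crops included, and the job is handed in when it is done.

Besides the shell and the picture viewer there is one more tool, called in YAML: its name, and indented under it one key for each argument. step_arm: Moves the arm, as the interface text tells. Its arguments: {"type":"object","properties":{"moves":{"type":"array","items":{"type":"array","items":{"type":"number"}}},"grip_force":{"type":"number"}},"required":["moves"]}

```bash
mkdir -p pics; cat > h.py <<'E'
import numpy as np, cv2
from scipy.spatial.transform import Rotation as R
from workcell import manip
def cam(n):
    o=manip.get_obs(); c=manip.camera(n)
    if 'mount' in c:
        T=np.eye(4);T[:3,:3]=R.from_quat(o['ee_rot']).as_matrix();T[:3,3]=o['position']
        c['W']=T@np.array(c['mount'])
    else:
        W=np.eye(4);r=cv2.Rodrigues(np.array(c['rvec'],float))[0];W[:3,:3]=r.T;W[:3,3]=-r.T@np.array(c['tvec'],float).ravel();c['W']=W
    return c
def ray(c,uv,z):
    p=cv2.undistortPoints(np.array(uv,float).reshape(-1,1,2),np.array(c['K']),np.array(c['dist_coeffs'])).reshape(-1,2)
    d=np.c_[p,np.ones(len(p))]@c['W'][:3,:3].T; o=c['W'][:3,3]
    return o+d*((z-o[2])/d[:,2])[:,None]
def proj(c,P):
    V=np.linalg.inv(c['W'])
    return cv2.projectPoints(np.array(P,float).reshape(-1,1,3),cv2.Rodrigues(V[:3,:3])[0],V[:3,3],np.array(c['K']),np.array(c['dist_coeffs']))[0].reshape(-1,2)
E
python3 - <<'E'
from h import *
import pickle
for n in('top','scene','wrist'):
    c=cam(n);pickle.dump(c,open(n+'.pkl','wb'));cv2.imwrite(f'pics/{n}0.png',c['image']);print(n,c['W'].round(3).tolist(),np.array(c['K']).round(0).tolist())
o=manip.get_obs();print({k:np.round(v,3).tolist() for k,v in o.items()})
E
```

```text
top [[0.008, -0.983, 0.181, 0.366], [-1.0, -0.012, -0.02, 0.007], [0.022, -0.181, -0.983, 1.223], [0.0, 0.0, 0.0, 1.0]] [[380.0, 0.0, 282.0], [0.0, 380.0, 210.0], [0.0, 0.0, 1.0]]
scene [[-0.835, 0.328, -0.441, 1.103], [0.55, 0.499, -0.67, 0.816], [0.0, -0.802, -0.598, 0.879], [0.0, 0.0, 0.0, 1.0]] [[446.0, 0.0, 279.0], [0.0, 446.0, 208.0], [0.0, 0.0, 1.0]]
wrist [[0.426, 0.874, 0.234, 0.206], [0.905, -0.411, -0.111, 0.593], [-0.001, 0.259, -0.966, 0.373], [0.0, 0.0, 0.0, 1.0]] [[355.0, 0.0, 276.0], [0.0, 355.0, 210.0], [0.0, 0.0, 1.0]]
{'clock': 0.15, 'joint_pos': [-1.155, 0.333, -0.065, 1.461, 0.022, 1.35, -0.089], 'joint_velocities': [0.001, -0.001, 0.001, -0.002, -0.001, 0.001, -0.0], 'tau': [0.001, -62.583, 0.05, -39.186, 0.016, 0.007, -0.0], 'position': [0.265, 0.566, 0.209], 'ee_rot': [0.218, 0.976, -0.001, -0.0], 'ft_force': [-0.147, -0.528, -0.376], 'torque': [-0.005, 0.025, 0.024], 'grasp_force': 0.0, 'grip_width': 1.006}
```

View pics/top0.png

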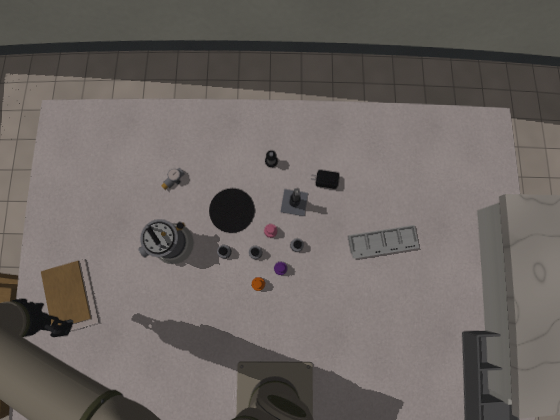

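View pics/scene0.png

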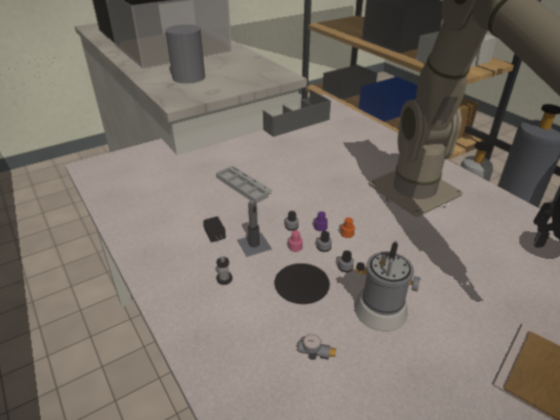

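The top view shows grey capsules at about (225,252), (256,253) and (298,245). The look-alikes are pink (271,231), purple (281,268) and orange (258,284). I'll confirm them in an enlarged crop.

```bash
python3 - <<'E'
import cv2
i=cv2.imread('pics/top0.png')[150:300,130:330]
cv2.imwrite('pics/ctop.png',cv2.resize(i,None,fx=4,fy=4,interpolation=cv2.INTER_CUBIC))
i=cv2.imread('pics/top0.png')[215:270,335:430]
cv2.imwrite('pics/ctray.png',cv2.resize(i,None,fx=8,fy=8,interpolation=cv2.INTER_CUBIC))
E
```

```text
(no output)
```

View pics/ctop.png

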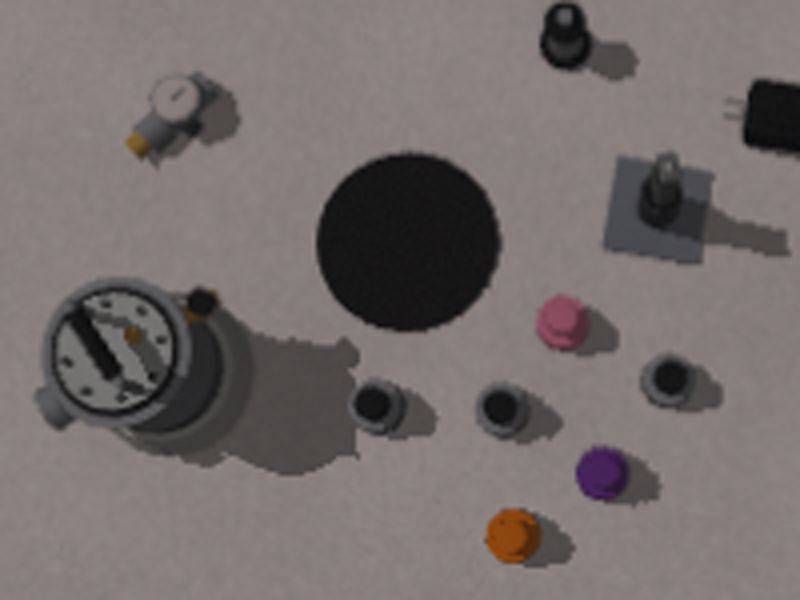

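View pics/ctray.png

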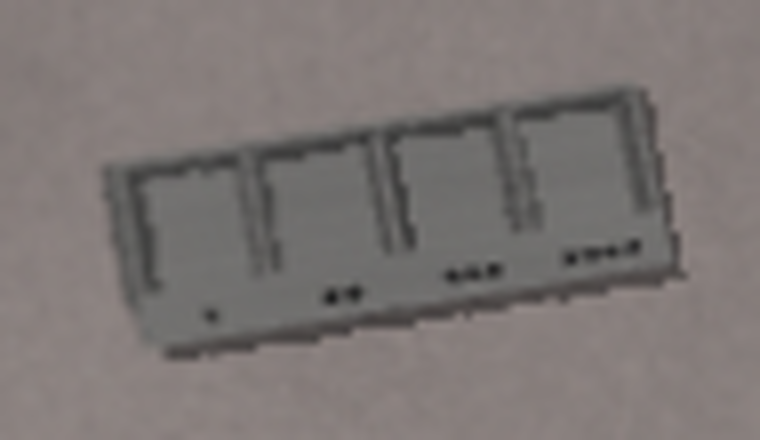

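The crop shows three grey, black-capped capsules at full-image (224,251), (256,252) and (297,245). Those fit the description. The coloured ones are the look-alikes, so I leave them. In the tray crop the one-dot pocket is at the left end (+y). Coarse positions come next.

```bash
python3 - <<'E'
from h import *
import pickle
c=pickle.load(open('top.pkl','rb'));s=pickle.load(open('scene.pkl','rb'))
f=lambda u,v:(130+u/4-.4,150+v/4-.4)
g=lambda u,v:(335+u/8-.4,215+v/8-.4)
P=lambda n,q,z:print(n,ray(c,q,z).round(4).tolist())
P('caps',[f(375,402),f(501,406),f(670,377)],.056)
P('look pink,purple,orange',[f(566,318),f(601,470),f(515,530)],.05)
P('mat',[f(408,242)],.003)
P('lid',[f(116,351)],.158);P('bar',[f(74,316),f(116,374)],.207);P('valve',[f(203,303)],.122);P('gauge',[f(52,408)],.12)
P('base',[f(175,385)],.0)
P('holderfoot',[f(617,156),f(713,172),f(700,264),f(604,248)],.005)
P('probe top',[f(667,160)],.158)
P('tray corners',[g(105,163),g(630,85),g(680,262),g(150,345)],.022)
P('adapter/bub/reg',[f(790,115),f(565,20),f(175,100)],.04)
E
```

```text
caps [[0.4534, 0.1625, 0.056], [0.4515, 0.066, 0.056], [0.4751, -0.0634, 0.056]]
look pink,purple,orange [[0.5207, 0.0172, 0.05], [0.4038, -0.0111, 0.05], [0.3578, 0.0538, 0.05]]
mat [[0.5878, 0.1471, 0.003]]
lid [[0.4789, 0.3334, 0.158]]
bar [[0.497, 0.3487, 0.207], [0.4582, 0.3174, 0.207]]
valve [[0.5189, 0.2823, 0.122]]
gauge [[0.4406, 0.3897, 0.12]]
base [[0.469, 0.332, 0.0]]
holderfoot [[0.6615, -0.0226, 0.005], [0.6491, -0.1018, 0.005], [0.5721, -0.0908, 0.005], [0.5844, -0.0126, 0.005]]
probe top [[0.6219, -0.0549, 0.158]]
tray corners [[0.508, -0.2276, 0.022], [0.5415, -0.4443, 0.022], [0.4696, -0.4614, 0.022], [0.4357, -0.2441, 0.022]]
adapter/bub/reg [[0.689, -0.1612, 0.04], [0.7663, 0.0214, 0.04], [0.6952, 0.3352, 0.04]]
```

step_arm:
  moves:
    - [0.4,0,0,50,0,0,0]
    - [0.4,0,0,90,0,0,-0.1]
    - [0.4,175,-496,90,0,0,-0.98]
    - [0.4,175,-496,90,0,0,-0.98]
    - [0.4,175,-496,90,0,0,-0.98]
    - [0.4,175,-496,90,0,0,-0.98]
    - [0.4,175,-496,90,0,0,-0.98]
    - [0.4,175,-496,90,0,0,-0.98]
    - [0.4,175,-496,90,0,0,-0.98]
    - [0.4,175,-496,90,0,0,-0.98]

```text
clock: 1.15
position: [0.3988, 0.1865, 0.2998]
ee_rot: [0.651, 0.759, 0.0, -0.0]
ft_force: [2.0, 0.3, -0.1]
grip_width: 0.601
grasp_force: 0.0
```

step_arm:
  moves:
    - [0.4,41,-116,0,0,0,0]
    - [0.4,41,-116,0,0,0,0]
    - [0.4,41,-116,0,0,0,0]
    - [0.4,41,-116,0,0,0,0]
    - [0.4,41,-116,0,0,0,0]
    - [0.4,41,-116,0,0,0,0]

```text
clock: 1.75
position: [0.4393, 0.0738, 0.2997]
ee_rot: [0.651, 0.759, -0.0, -0.0]
ft_force: [0.4, -0.4, 0.5]
grip_width: 0.6
grasp_force: 0.0
```

```bash
cat > w.py <<'E'
from h import *
import pickle,sys
c=cam('wrist');n=sys.argv[1];pickle.dump(c,open(n+'.pkl','wb'));cv2.imwrite(f'pics/{n}.png',c['image']);print(c['W'][:3,3].round(4),manip.get_obs()['position'].round(4) if hasattr(manip.get_obs()['position'],'round') else manip.get_obs()['position'])
E
python3 w.py w1
```

```text
[0.429  0.1377 0.464 ] [0.4393 0.0738 0.2997]
```

View pics/w1.png

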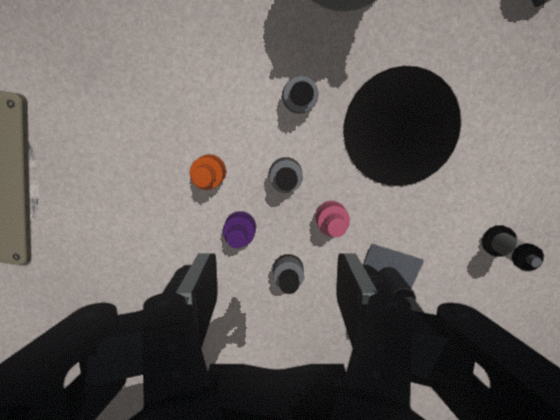

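Wrist view: caps at (302,93), (286,179) and (289,281), mat at (403,126). All three are isolated from the coloured look-alikes.

```bash
cat > blob.py <<'E'
from h import *
def dark(c,uv,r,thr=35,op=False):
    g=c['image'].max(2).astype(np.uint8);m=(g<thr).astype(np.uint8)
    n,l,s,ce=cv2.connectedComponentsWithStats(m)
    k=min((i for i in range(1,n) if s[i,4]>r),key=lambda i:np.hypot(*(ce[i]-uv)))
    return ce[k],s[k].tolist()
E
python3 - <<'E'
from blob import *
import pickle
c=pickle.load(open('w1.pkl','rb'))
for uv,z in [((302,93),.056),((286,179),.056),((289,281),.056),((403,126),.003)]:
    p,s=dark(c,uv,100);print(p.round(1),s,ray(c,p,z).round(4))
E
```

```text
[301.8  93.3] [290, 82, 23, 23, 295] [[0.4528 0.164  0.056 ]]
[301.8  93.3] [290, 82, 23, 23, 295] [[0.4528 0.164  0.056 ]]
[280.3 364.7] [0, 255, 560, 165, 49477] [[ 0.4835 -0.1843  0.056 ]]
[402.  125.3] [344, 67, 116, 118, 10597] [[0.5878 0.1489 0.003 ]]
```

```bash
python3 - <<'E'
from blob import *
import pickle
c=pickle.load(open('w1.pkl','rb'))
print(ray(c,[(286,179),(289,281.5)],.056).round(4))
print(manip.get_obs()['position'],manip.get_obs()['ee_rot'])
E
```

```text
[[ 0.4508  0.0676  0.056 ]
 [ 0.4752 -0.0606  0.056 ]]
[0.43925499 0.07381153 0.29966505] [ 6.50572127e-01  7.59444458e-01 -1.44102644e-04 -3.74623478e-05]
```

step_arm:
  moves:
    - [0.4,13.5,45,-20,0,0,0]
    - [0.4,13.5,90,-60,0,0,0]
    - [0.4,13.5,90,-110,0,0,0]
    - [0.4,13.5,90,-160,0,0,0]
    - [0.4,13.5,90,-200,0,0,0]
    - [0.4,13.5,90,-235,0,0,0]
    - [0.4,13.5,90,-255,0,0,0]
    - [0.4,13.5,90,-266,0,0,0]
    - [0.4,13.5,90,-266,0,0,0]
    - [0.4,13.5,90,-266,0,0,0]
  grip_force: 40

```text
clock: 2.8
position: [0.4536, 0.1632, 0.0347]
ee_rot: [0.651, 0.759, 0.001, 0.0]
ft_force: [0.0, 0.1, -0.3]
grip_width: 0.602
grasp_force: 0.0
```

step_arm:
  moves:
    - [0.8,0,0,0,0,0,0]
    - [0.8,0,0,0,0,0,0]
    - [0.8,0,0,0,0,0,0]
    - [0.8,0,0,0,0,0,0]
    - [0.8,0,0,0,0,0,0]
    - [0.8,0,0,5,0,0,0]
    - [0.8,0,0,25,0,0,0]
    - [0.8,0,0,60,0,0,0]
    - [0.8,0,0,100,0,0,0]
    - [0.8,0,0,100,0,0,0]

```text
clock: 3.8
position: [0.4561, 0.1638, 0.1393]
ee_rot: [0.652, 0.759, 0.004, 0.001]
ft_force: [0.2, 0.7, -0.2]
grip_width: 0.201
grasp_force: 0.0
```

```bash
python3 w.py w2; python3 - <<'E'
from h import *
t=cam('top')['image'][150:300,130:330]
w=cv2.imread('pics/w2.png')
a=cv2.resize(t,(533,400));b=cv2.resize(w,(533,400))[:,:]
cv2.imwrite('pics/m2.png',cv2.resize(np.hstack([a,b]),(800,300)))
E
```

```text
[0.4447 0.2269 0.3038] [0.4548 0.1634 0.1367]
```

View pics/m2.png

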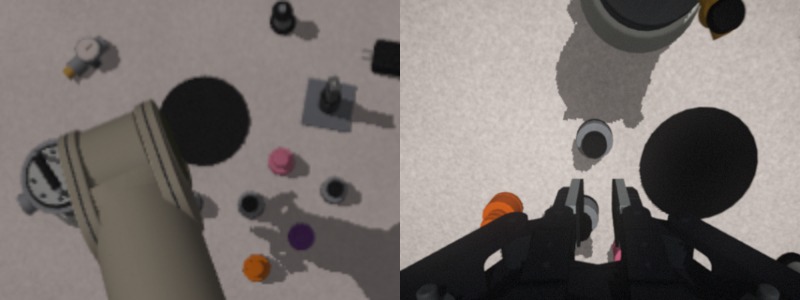

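```bash
python3 - <<'E'
from blob import *
import pickle
c=pickle.load(open('w2.pkl','rb'))
print(ray(c,[(594-400)*1.4,145*1.4],.056).round(4))
for t in(28,35,45,55): print(dark(c,(272,203),100,t))
print(proj(c,[(.4528,.164,.056)]))
# tcp, grip point in image
print(proj(c,[(.4548,.1634,.1367),(.4548,.1634,.156)]))
E
```

```text
[[0.4523 0.1667 0.056 ]]
(array([257.83333333, 323.56989247]), [251, 310, 17, 27, 186])
(array([325.29344135, 330.57763937]), [0, 151, 560, 269, 65669])
(array([272.09729064, 201.63423645]), [255, 184, 34, 37, 812])
(array([271.40751731, 202.28684471]), [255, 184, 34, 38, 1011])
[[271.79400511 206.75635591]]
[[274.76066157 248.42602899]
 [274.89212413 263.9657364 ]]
```

step_arm:
  moves:
    - [0.4,-2,2.5,0,0,0,0]
    - [0.4,-2,2.5,0,0,0,0]
    - [0.4,-2,2.5,-10,0,0,0]
    - [0.4,-2,2.5,-50,0,0,0]
    - [0.4,-2,2.5,-80,0,0,0]
    - [0.4,-2,2.5,-102,0,0,0]
    - [0.4,-2,2.5,-102,0,0,0]
    - [0.4,-2,2.5,-102,0,0,0]
    - [0.8,-2,2.5,-102,0,0,0]
    - [0.8,-2,2.5,-102,0,0,0]

```text
clock: 4.9
position: [0.4519, 0.1655, 0.033]
ee_rot: [0.651, 0.759, 0.001, 0.0]
ft_force: [0.7, -0.3, 4.6]
grip_width: 0.275
grasp_force: 17.7
```

step_arm:
  moves:
    - [0.8,0,0,0,0,0,0]
    - [0.8,0,0,0,0,0,0]
    - [0.8,0,0,0,0,0,0]
    - [0.8,0,0,0,0,0,0]
    - [0.8,0,0,0,0,0,0]
    - [0.8,0,0,0,0,0,0]

```text
clock: 5.5
position: [0.4523, 0.1656, 0.033]
ee_rot: [0.651, 0.759, 0.001, 0.0]
ft_force: [2.2, 0.3, 6.3]
grip_width: 0.244
grasp_force: 39.1
```

step_arm:
  moves:
    - [0.8,0,0,3,0,0,0]
    - [0.8,0,0,6,0,0,0]
    - [0.8,0,0,10,0,0,0]
    - [0.8,0,0,15,0,0,0]
    - [0.8,0,0,20,0,0,0]
    - [0.8,0,0,20,0,0,0]

```text
clock: 6.1
position: [0.4514, 0.1653, 0.0525]
ee_rot: [0.651, 0.759, 0.0, 0.0]
ft_force: [-0.4, 0.4, -0.2]
grip_width: 0.201
grasp_force: 0.0
```

```bash
python3 w.py w3; python3 - <<'E'
import cv2
i=cv2.imread('pics/w3.png')[150:350,170:380]
cv2.imwrite('pics/w3c.png',cv2.resize(i,None,fx=2.8,fy=2.8,interpolation=cv2.INTER_CUBIC))
E
```

```text
[0.4411 0.2291 0.2169] [0.4512 0.1652 0.0521]
```

View pics/w3c.png

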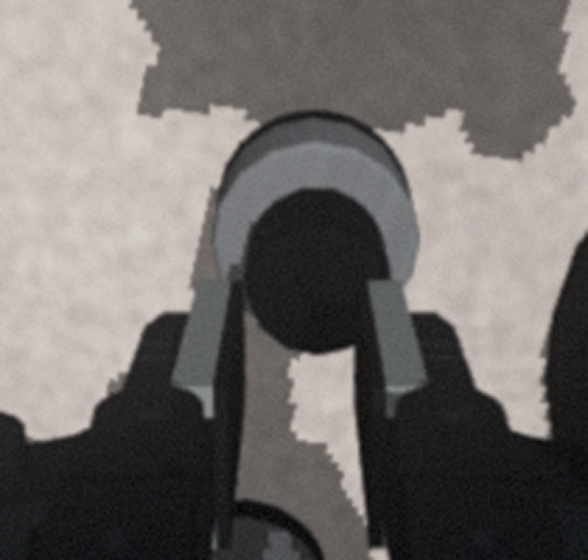

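```bash
python3 - <<'E'
from blob import *
import pickle
c=pickle.load(open('w3.pkl','rb'))
u=lambda x,y:(170+x/2.8-.3,150+y/2.8-.3)
print(ray(c,[u(315,270)],.056).round(4),'diam',ray(c,[u(247,270),u(388,270),u(315,187),u(315,353)],.056).round(4).tolist())
print(ray(c,[u(217,240),u(418,240)],.030).round(4).tolist())
print('tcp',(proj(c,[(.4512,.1652,.0521),(.4512,.1652,.0711)])-[170,150])*2.8)
c2=pickle.load(open('w2.pkl','rb'))
E
```

```text
[[0.4531 0.1689 0.056 ]] diam [[0.4416, 0.1672, 0.056], [0.4656, 0.1708, 0.056], [0.4508, 0.1836, 0.056], [0.4556, 0.1535, 0.056]]
[[0.4349, 0.1625, 0.03], [0.4743, 0.1685, 0.03]]
tcp [[299.68104258 279.36276981]
 [299.91161367 323.46448763]]
```

```bash
python3 - <<'E'
from blob import *
import pickle
u=lambda x,y:(170+x/2.8-.3,150+y/2.8-.3)
c=pickle.load(open('w3.pkl','rb'))
X=np.array([-.153,.988,0]);Y=np.array([.988,.153,0]);t=np.array([.4512,.1652,.0521])
for off in(0,.011):
  for q in [(197,282),(230,282),(175,385),(370,282),(400,282),(242,268)]:
    a=ray(c,[u(*q)],0)[0];o=c['W'][:3,3];d=a-o
    s=(off-(o-t)@X)/(d@X);p=o+s*d-t
    print(off,q,'lat %.1f z %.1f'%(p@Y*1e3,p[2]*1e3))
E
```

```text
0 (197, 282) lat -18.2 z 0.7
0 (230, 282) lat -12.4 z 0.8
0 (175, 385) lat -17.5 z 39.4
0 (370, 282) lat 12.2 z 0.9
0 (400, 282) lat 17.5 z 1.0
0 (242, 268) lat -10.7 z -6.1
0.011 (197, 282) lat -15.2 z 28.6
0.011 (230, 282) lat -10.3 z 28.7
0.011 (175, 385) lat -14.5 z 60.7
0.011 (370, 282) lat 10.1 z 28.8
0.011 (400, 282) lat 14.5 z 28.8
0.011 (242, 268) lat -8.9 z 22.9
```

step_arm:
  moves:
    - [0.4,2,0,0,0,0,0]
    - [0.4,2,0,0,0,0,0]
    - [0.4,2,0,0,0,0,0]
    - [0.55,2,0,-10,0,0,0]
    - [0.55,2,0,-18,0,0,0]
    - [0.55,2,0,-20,0,0,0]
    - [0.55,2,0,-22,0,0,0]
    - [0.55,2,0,-23,0,0,0]
    - [0.55,2,0,-24,0,0,0]
    - [0.55,2,0,-24,0,0,0]
  grip_force: 60

```text
clock: 7.15
position: [0.4532, 0.1651, 0.0279]
ee_rot: [0.651, 0.759, 0.0, 0.0]
ft_force: [0.6, 0.5, -0.4]
grip_width: 0.449
grasp_force: 0.0
```

step_arm:
  moves:
    - [0.55,0,0,-1,0,0,0]
    - [0.55,0,0,-2,0,0,0]
    - [0.55,0,0,-3,0,0,0]
    - [0.55,0,0,-4,0,0,0]
    - [0.55,0,0,-4,0,0,0]

```text
clock: 7.65
position: [0.453, 0.1651, 0.0237]
ee_rot: [0.651, 0.759, -0.0, -0.0]
ft_force: [-0.2, -0.2, 0.9]
grip_width: 0.454
grasp_force: 0.0
```

step_arm:
  moves:
    - [1,0,0,0,0,0,0]
    - [1,0,0,0,0,0,0]
    - [1,0,0,0,0,0,0]
    - [1,0,0,0,0,0,0]
    - [1,0,0,0,0,0,0]

```text
clock: 8.15
position: [0.4534, 0.1652, 0.024]
ee_rot: [0.651, 0.759, 0.0, 0.0]
ft_force: [-0.3, 0.1, 3.7]
grip_width: 0.257
grasp_force: 58.7
```

step_arm:
  moves:
    - [1,0,0,0,0,0,0]
    - [1,0,0,0,0,0,0]
    - [1,0,0,0,0,0,0]

```text
clock: 8.45
position: [0.4534, 0.1652, 0.024]
ee_rot: [0.651, 0.759, 0.0, 0.0]
ft_force: [0.5, -0.5, 5.9]
grip_width: 0.26
grasp_force: 58.7
```

step_arm:
  moves:
    - [1,0,0,2,0,0,0]
    - [1,0,0,5,0,0,0]
    - [1,0,0,10,0,0,0]
    - [1,0,0,20,0,0,0]
    - [1,0,0,40,0,0,0]
    - [1,0,0,70,0,0,0]
    - [1,0,0,70,0,0,0]
    - [1,0,0,70,0,0,0]

```text
clock: 9.25
position: [0.4535, 0.1654, 0.0947]
ee_rot: [0.651, 0.759, 0.001, 0.0]
ft_force: [-0.2, -0.1, -1.2]
grip_width: 0.259
grasp_force: 58.9
```

step_arm:
  moves:
    - [1,0,0,40,0,0,0]
    - [1,35,-495,165,0,0,0]
    - [1,35,-495,165,0,0,0]
    - [1,35,-495,165,0,0,0]
    - [1,35,-495,165,0,0,0]
    - [1,35,-495,165,0,0,0]
    - [1,35,-495,165,0,0,0]
    - [1,35,-495,165,0,0,0]
    - [1,35,-495,165,0,0,0]
    - [1,35,-495,165,0,0,0]

```text
clock: 10.25
position: [0.4834, -0.2717, 0.2436]
ee_rot: [0.651, 0.759, -0.0, -0.0]
ft_force: [1.2, 0.6, -0.0]
grip_width: 0.257
grasp_force: 59.1
```

step_arm:
  moves:
    - [1,0,0,0,0,0,0]
    - [1,0,0,0,0,0,0]
    - [1,0,0,0,0,0,0]

```text
clock: 10.55
position: [0.4838, -0.2688, 0.2427]
ee_rot: [0.651, 0.759, -0.0, -0.001]
ft_force: [0.7, 0.2, 0.1]
grip_width: 0.254
grasp_force: 59.1
```

```bash
python3 w.py w4
```

```text
[ 0.4739 -0.205   0.4071] [ 0.484  -0.2685  0.2429]
```

View pics/w4.png

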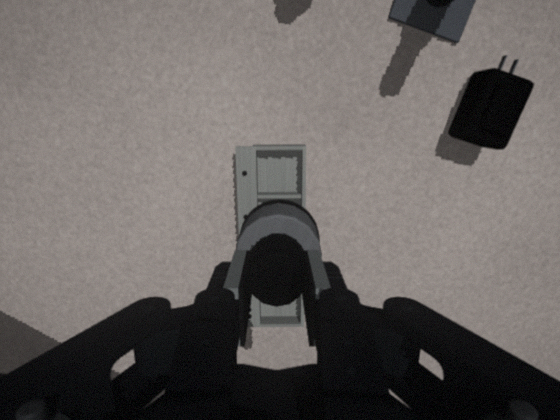

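The one-dot pocket is at image (279,172), its outer corner at (306,145), and the tray edges run vertically in the image. The capsule is held at (278,260).

```bash
python3 - <<'E'
from blob import *
import pickle
c=pickle.load(open('w4.pkl','rb'))
p=ray(c,[(305.5,144.5),(235,146.5),(301.5,326),(255.5,145)],.022);print(p.round(4).tolist())
i=c['image'][130:335,220:320];cv2.imwrite('pics/w4c.png',cv2.resize(i,None,fx=2.9,fy=2.9,interpolation=cv2.INTER_CUBIC))
g=c['image'].mean(2)
print('col170',g[172,228:316].round().astype(int).tolist());print('row',g[138:202,280].round().astype(int).tolist());print('bot',g[315:335,290].round().astype(int).tolist())
E
```

```text
[[0.5085, -0.2308, 0.022], [0.4342, -0.2443, 0.022], [0.5417, -0.4488, 0.022], [0.4557, -0.2394, 0.022]]
col170 [148, 142, 148, 141, 133, 89, 77, 85, 106, 115, 120, 114, 118, 112, 68, 42, 34, 38, 65, 108, 121, 119, 115, 121, 122, 119, 117, 114, 95, 95, 116, 122, 118, 122, 119, 117, 124, 122, 118, 121, 118, 117, 116, 119, 116, 119, 118, 118, 120, 119, 124, 119, 118, 114, 118, 115, 113, 116, 121, 121, 120, 119, 123, 122, 119, 121, 124, 126, 106, 79, 64, 65, 61, 63, 95, 112, 121, 125, 140, 141, 139, 138, 138, 138, 139, 137, 138, 139]
row [141, 146, 144, 144, 145, 143, 115, 103, 107, 119, 118, 101, 78, 75, 66, 69, 66, 65, 66, 72, 86, 109, 119, 118, 119, 122, 122, 117, 120, 117, 117, 116, 118, 116, 118, 121, 119, 118, 118, 118, 123, 118, 119, 119, 119, 117, 118, 116, 121, 114, 117, 116, 114, 106, 88, 85, 92, 108, 118, 115, 88, 48, 26, 21]
bot [108, 86, 72, 71, 77, 76, 77, 81, 78, 105, 107, 113, 129, 130, 133, 134, 137, 141, 135, 135]
```

```bash
python3 - <<'E'
from blob import *
import pickle
c=pickle.load(open('w4.pkl','rb'))
p=ray(c,[(280,149.2),(280,194.7),(256,172),(301.7,172)],.022);print(p.round(4).tolist())
q=ray(c,[(280,159),(280,191.5)],.004);print(q.round(4).tolist())
print(p[:2].mean(0),p[2:].mean(0))
# held capsule: cap bottom etc
print(manip.get_obs()['position'],manip.get_obs()['ee_rot'])
# held capsule body: expected centre projection, bottom disc at z=tcp-.024
t=np.array(manip.get_obs()['position']);print(proj(c,[t+[0,0,.032],t+[0,0,.006],t-[0,0,.024]]))
g=c['image'].mean(2);print(g[198:206,265:292].round().astype(int)[::3].tolist())
E
```

```text
[[0.4823, -0.2399, 0.022], [0.49, -0.2893, 0.022], [0.4602, -0.2682, 0.022], [0.5095, -0.2606, 0.022]]
[[0.4844, -0.2524, 0.004], [0.4902, -0.2895, 0.004]]
[ 0.48615554 -0.26456818  0.022     ] [ 0.48485824 -0.26440916  0.022     ]
[ 0.48399229 -0.26847065  0.24291591] [ 6.50569185e-01  7.59446558e-01  7.17994764e-05 -8.09647991e-04]
[[278.05085908 278.4134023 ]
 [277.92033279 254.17400423]
 [277.81051334 233.81212142]]
[[89, 89, 92, 90, 89, 87, 92, 90, 88, 86, 86, 84, 88, 84, 87, 88, 83, 89, 86, 86, 91, 89, 87, 88, 85, 88, 85], [52, 42, 41, 36, 30, 32, 26, 23, 25, 25, 25, 24, 22, 28, 23, 21, 22, 18, 24, 26, 26, 28, 28, 28, 30, 36, 38], [27, 24, 29, 34, 35, 33, 39, 48, 51, 58, 54, 59, 54, 64, 62, 63, 59, 54, 55, 54, 58, 44, 49, 41, 38, 31, 27]]
```

step_arm:
  moves:
    - [1,1,4,-50,0,0,0]
    - [1,1,4,-100,0,0,0]
    - [1,1,4,-140,0,0,0]
    - [1,1,4,-170,0,0,0]
    - [1,1,4,-180,0,0,0]
    - [1,1,4,-190,0,0,0]
    - [1,1,4,-196,0,0,0]
    - [1,1,4,-199,0,0,0]
    - [1,1,4,-202,0,0,0]
    - [1,1,4,-202,0,0,0]

```text
clock: 11.6
position: [0.4852, -0.2662, 0.0421]
ee_rot: [0.651, 0.759, 0.0, 0.0]
ft_force: [0.1, 0.2, -0.3]
grip_width: 0.256
grasp_force: 59.1
```

step_arm:
  moves:
    - [1,0,0,-3,0,0,0]
    - [1,0,0,-6,0,0,0]
    - [1,0,0,-9,0,0,0]
    - [1,0,0,-11,0,0,0]
    - [1,0,0,-12.5,0,0,0]
    - [1,0,0,-12.5,0,0,0]

```text
clock: 12.2
position: [0.4847, -0.2661, 0.029]
ee_rot: [0.651, 0.759, -0.0, -0.0]
ft_force: [1.3, -0.4, -0.5]
grip_width: 0.259
grasp_force: 59.1
```

step_arm:
  moves:
    - [0.5,0,0,-0.5,0,0,0]
    - [0.5,0,0,-0.5,0,0,0]
    - [0.5,0,0,-0.5,0,0,0]
    - [0.5,0,0,-0.5,0,0,0]
    - [0.45,0,0,20,0,0,0]
    - [0.45,0,0,60,0,0,0]
    - [0.45,0,0,110,0,0,0]
    - [0.45,0,0,160,0,0,0]
    - [0.45,0,0,200,0,0,0]
    - [0.45,0,0,200,0,0,0]

```text
clock: 13.2
position: [0.487, -0.2677, 0.2348]
ee_rot: [0.652, 0.759, 0.002, 0.004]
ft_force: [0.6, -0.4, -0.9]
grip_width: 0.55
grasp_force: 0.0
```

step_arm:
  moves:
    - [0.45,-25,250,60,0,0,0]
    - [0.45,-25,300,60,0,0,0]
    - [0.45,-25,300,60,0,0,0]
    - [0.45,-25,300,60,0,0,0]
    - [0.45,-25,300,60,0,0,0]
    - [0.45,-25,300,60,0,0,0]
    - [0.45,-25,300,60,0,0,0]
    - [0.45,-25,300,60,0,0,0]
    - [0.45,-25,300,60,0,0,0]
    - [0.45,-25,300,60,0,0,0]

```text
clock: 14.2
position: [0.4599, 0.0321, 0.2889]
ee_rot: [0.652, 0.758, -0.0, -0.0]
ft_force: [-0.5, 0.0, 0.2]
grip_width: 0.552
grasp_force: 0.0
```

```bash
python3 w.py w5; python3 - <<'E'
from h import *
t=cam('top');import pickle;pickle.dump(t,open('t5.pkl','wb'));a=cv2.resize(t['image'][150:300,190:430],(480,300))
b=cv2.resize(cv2.imread('pics/w5.png'),(400,300))
cv2.imwrite('pics/m5.png',np.hstack([a,b])[:,:800])
E
```

```text
[0.45   0.096  0.4532] [0.4599 0.0322 0.289 ]
```

View pics/m5.png

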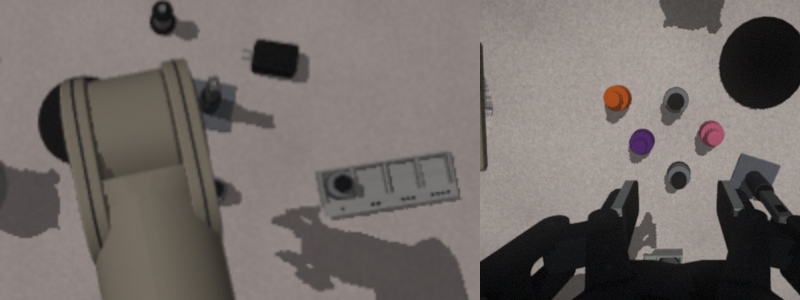

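Capsule 1 is standing in the one-dot pocket (crop (343,183)). The wrist half shows capsules 2 and 3 at full-image (274,140) and (279,248).

```bash
python3 - <<'E'
from blob import *
import pickle
c=pickle.load(open('w5.pkl','rb'))
for uv in [(274,140),(279,248)]:
  for t in(30,35,40,50):
    try:
        p,s=dark(c,uv,80,t)
        print(t,p.round(1),s,ray(c,p,.056).round(4).tolist())
    except Exception as e:print(t,e)
E
```

```text
30 [397.8  86.4] [336, 24, 121, 128, 11580] [[0.5729, 0.1437, 0.056]]
35 [396.3  87.3] [336, 24, 122, 128, 12063] [[0.5716, 0.1425, 0.056]]
40 [273.8 142.8] [263, 132, 22, 22, 301] [[0.4512, 0.0656, 0.056]]
50 [273.7 142.2] [262, 131, 24, 24, 418] [[0.4511, 0.0662, 0.056]]
30 [387.2 263.2] [371, 246, 39, 36, 380] [[0.6077, -0.056, 0.056]]
35 [280.6 363.3] [0, 241, 560, 179, 50498] [[0.5017, -0.2156, 0.056]]
40 [277.8 252.1] [268, 241, 20, 23, 330] [[0.4748, -0.0613, 0.056]]
50 [277.9 252.2] [268, 241, 21, 24, 398] [[0.4748, -0.0613, 0.056]]
```

step_arm:
  moves:
    - [0.45,-9,34,-20,0,0,0]
    - [0.45,-9,34,-65,0,0,0]
    - [0.45,-9,34,-110,0,0,0]
    - [0.45,-9,34,-155,0,0,0]
    - [0.45,-9,34,-195,0,0,0]
    - [0.45,-9,34,-225,0,0,0]
    - [0.45,-9,34,-245,0,0,0]
    - [0.45,-9,34,-258,0,0,0]
    - [0.45,-9,34,-265,0,0,0]
    - [0.45,-9,34,-265,0,0,0]

```text
clock: 15.3
position: [0.4505, 0.0671, 0.0237]
ee_rot: [0.652, 0.758, -0.001, -0.0]
ft_force: [0.5, -0.6, 0.3]
grip_width: 0.549
grasp_force: 0.0
```

step_arm:
  moves:
    - [1,0,0,0,0,0,0]
    - [1,0,0,0,0,0,0]
    - [1,0,0,0,0,0,0]
    - [1,0,0,0,0,0,0]
    - [1,0,0,0,0,0,0]
    - [1,0,0,0,0,0,0]
    - [1,0,0,2,0,0,0]
    - [1,0,0,6,0,0,0]
    - [1,0,0,15,0,0,0]
    - [1,0,0,30,0,0,0]

```text
clock: 16.3
position: [0.4503, 0.0676, 0.0545]
ee_rot: [0.651, 0.759, -0.001, -0.0]
ft_force: [0.1, -0.4, -1.1]
grip_width: 0.26
grasp_force: 58.8
```

step_arm:
  moves:
    - [1,0,0,50,0,0,0]
    - [1,43,-384,100,0,0,0]
    - [1,43,-384,100,0,0,0]
    - [1,43,-384,100,0,0,0]
    - [1,43,-384,100,0,0,0]
    - [1,43,-384,100,0,0,0]
    - [1,43,-384,100,0,0,0]
    - [1,43,-384,100,0,0,0]
    - [1,43,-384,100,0,0,0]
    - [1,43,-384,100,0,0,0]

```text
clock: 17.3
position: [0.4923, -0.3225, 0.1556]
ee_rot: [0.654, 0.756, -0.001, 0.001]
ft_force: [-0.1, 0.1, -1.0]
grip_width: 0.258
grasp_force: 59.1
```

step_arm:
  moves:
    - [1,0,0,0,0,0,0]
    - [1,0,0,0,0,0,0]
    - [1,0,0,0,0,0,0]

```text
clock: 17.6
position: [0.4943, -0.3145, 0.1543]
ee_rot: [0.651, 0.759, 0.001, -0.0]
ft_force: [0.2, 0.2, 0.2]
grip_width: 0.256
grasp_force: 59.1
```

step_arm:
  moves:
    - [1,-1,-2,-30,0,0,0]
    - [1,-1,-2,-65,0,0,0]
    - [1,-1,-2,-90,0,0,0]
    - [1,-1,-2,-103,0,0,0]
    - [1,-1,-2,-109,0,0,0]
    - [1,-1,-2,-113,0,0,0]
    - [1,-1,-2,-117,0,0,0]
    - [1,-1,-2,-121,0,0,0]
    - [1,-1,-2,-125,0,0,0]
    - [1,-1,-2,-125,0,0,0]

```text
clock: 18.6
position: [0.4933, -0.3184, 0.0295]
ee_rot: [0.651, 0.759, 0.0, 0.0]
ft_force: [0.4, 0.4, -0.2]
grip_width: 0.255
grasp_force: 59.2
```

step_arm:
  moves:
    - [0.5,0,0,-0.5,0,0,0]
    - [0.5,0,0,-0.5,0,0,0]
    - [0.5,0,0,-0.5,0,0,0]
    - [0.5,0,0,-0.5,0,0,0]
    - [0.45,0,0,20,0,0,0]
    - [0.45,0,0,60,0,0,0]
    - [0.45,0,0,110,0,0,0]
    - [0.45,0,50,160,0,0,0]
    - [0.45,-10,100,200,0,0,0]
    - [0.45,-18,150,220,0,0,0]

```text
clock: 19.6
position: [0.4801, -0.2015, 0.2326]
ee_rot: [0.652, 0.758, 0.0, 0.001]
ft_force: [1.4, 1.7, -0.2]
grip_width: 0.549
grasp_force: 0.0
```

step_arm:
  moves:
    - [0.45,0,45,0,0,0,0]
    - [0.45,0,50,0,0,0,0]
    - [0.45,0,50,0,0,0,0]
    - [0.45,0,50,0,0,0,0]
    - [0.45,0,50,0,0,0,0]

```text
clock: 20.1
position: [0.4798, -0.1533, 0.2305]
ee_rot: [0.652, 0.758, -0.0, 0.0]
ft_force: [-0.2, -1.0, -0.8]
grip_width: 0.549
grasp_force: 0.0
```

```bash
python3 w.py w6; python3 - <<'E'
from blob import *
import pickle
c=pickle.load(open('w6.pkl','rb'));q=proj(c,[(.4748,-.0613,.056)])[0];print(q)
for t in(40,50):
    p,s=dark(c,q,80,t); print(t,p.round(1),s,ray(c,p,.056).round(4).tolist())
t=cam('top');cv2.imwrite('pics/t6.png',cv2.resize(t['image'][150:300,190:430],(800,500),interpolation=cv2.INTER_CUBIC))
E
```

```text
[ 0.4699 -0.0892  0.3948] [ 0.4798 -0.1532  0.2305]
[286.75277031  83.40355463]
40 [287.  90.] [274, 76, 27, 29, 607] [[0.4759, -0.0669, 0.056]]
50 [286.9  90.4] [273, 76, 29, 30, 658] [[0.4759, -0.0672, 0.056]]
```

View pics/t6.png

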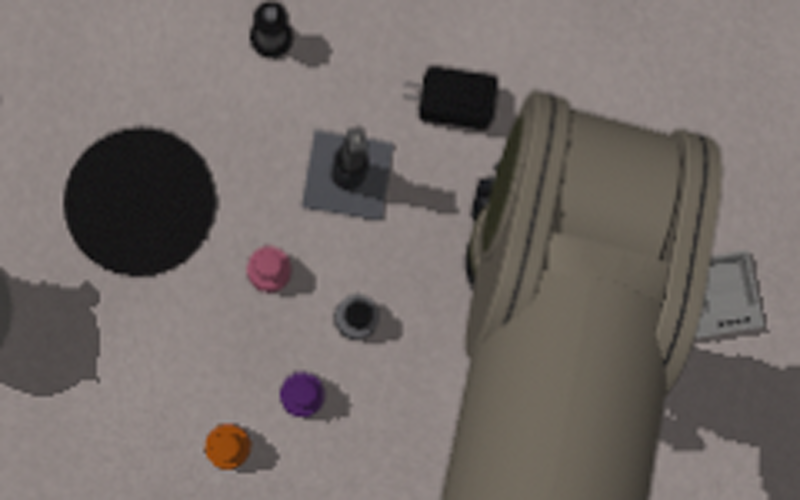

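step_arm:
  moves:
    - [0.45,-4.5,45,0,0,0,0]
    - [0.45,-4.5,89,-20,0,0,0]
    - [0.45,-4.5,89,-65,0,0,0]
    - [0.45,-4.5,89,-110,0,0,0]
    - [0.45,-4.5,89,-150,0,0,0]
    - [0.45,-4.5,89,-180,0,0,0]
    - [0.45,-4.5,89,-195,0,0,0]
    - [0.45,-4.5,89,-206,0,0,0]
    - [0.45,-4.5,89,-206,0,0,0]
    - [0.45,-4.5,89,-206,0,0,0]

```text
clock: 21.2
position: [0.4762, -0.063, 0.0253]
ee_rot: [0.652, 0.759, 0.0, 0.0]
ft_force: [0.2, 0.1, 0.6]
grip_width: 0.551
grasp_force: 0.0
```

step_arm:
  moves:
    - [1,0,0,0,0,0,0]
    - [1,0,0,0,0,0,0]
    - [1,0,0,0,0,0,0]
    - [1,0,0,0,0,0,0]
    - [1,0,0,0,0,0,0]
    - [1,0,0,0,0,0,0]
    - [1,0,0,2,0,0,0]
    - [1,0,0,6,0,0,0]
    - [1,0,0,15,0,0,0]
    - [1,0,0,30,0,0,0]

```text
clock: 22.2
position: [0.4752, -0.0626, 0.0551]
ee_rot: [0.651, 0.759, -0.0, -0.0]
ft_force: [0.2, 0.3, -0.7]
grip_width: 0.258
grasp_force: 58.8
```

step_arm:
  moves:
    - [1,0,0,50,0,0,0]
    - [1,26,-307,100,0,0,0]
    - [1,26,-307,100,0,0,0]
    - [1,26,-307,100,0,0,0]
    - [1,26,-307,100,0,0,0]
    - [1,26,-307,100,0,0,0]
    - [1,26,-307,100,0,0,0]
    - [1,26,-307,100,0,0,0]
    - [1,26,-307,100,0,0,0]
    - [1,26,-307,100,0,0,0]

```text
clock: 23.2
position: [0.5018, -0.3685, 0.1546]
ee_rot: [0.651, 0.759, 0.0, -0.0]
ft_force: [-0.3, 0.2, -1.5]
grip_width: 0.256
grasp_force: 59.1
```

step_arm:
  moves:
    - [1,0,0,0,0,0,0]
    - [1,0,0,0,0,0,0]
    - [1,0,0,0,0,0,0]

```text
clock: 23.5
position: [0.5022, -0.3684, 0.1548]
ee_rot: [0.651, 0.759, 0.0, -0.0]
ft_force: [0.3, 0.1, -1.2]
grip_width: 0.257
grasp_force: 59.1
```

step_arm:
  moves:
    - [1,-1,-2,-30,0,0,0]
    - [1,-1,-2,-65,0,0,0]
    - [1,-1,-2,-90,0,0,0]
    - [1,-1,-2,-103,0,0,0]
    - [1,-1,-2,-109,0,0,0]
    - [1,-1,-2,-113,0,0,0]
    - [1,-1,-2,-117,0,0,0]
    - [1,-1,-2,-121,0,0,0]
    - [1,-1,-2,-124.5,0,0,0]
    - [1,-1,-2,-124.5,0,0,0]

```text
clock: 24.5
position: [0.5007, -0.3717, 0.0302]
ee_rot: [0.651, 0.759, 0.0, 0.0]
ft_force: [-0.5, 0.7, -1.1]
grip_width: 0.257
grasp_force: 59.2
```

step_arm:
  moves:
    - [0.5,0,0,-0.5,0,0,0]
    - [0.5,0,0,-0.5,0,0,0]
    - [0.5,0,0,-0.5,0,0,0]
    - [0.5,0,0,-0.5,0,0,0]
    - [0.45,0,0,20,0,0,0]
    - [0.45,0,0,60,0,0,0]
    - [0.45,0,0,110,0,0,0]
    - [0.45,0,0,160,0,0,0]
    - [0.45,0,20,210,0,0,0]
    - [0.45,0,50,250,0,0,0]

```text
clock: 25.5
position: [0.4998, -0.3251, 0.2798]
ee_rot: [0.653, 0.758, -0.0, 0.001]
ft_force: [2.2, -0.2, 1.3]
grip_width: 0.547
grasp_force: 0.0
```

step_arm:
  moves:
    - [0,0,50,30,0,0,-0.1]
    - [0,-21,658,80,0,0,-1.04]
    - [0,-21,658,80,0,0,-1.04]
    - [0,-21,658,80,0,0,-1.04]
    - [0,-21,658,80,0,0,-1.04]
    - [0,-21,658,80,0,0,-1.04]
    - [0,-21,658,80,0,0,-1.04]
    - [0,-21,658,80,0,0,-1.04]
    - [0,-21,658,80,0,0,-1.04]
    - [0,-21,658,80,0,0,-1.04]

```text
clock: 26.5
position: [0.4886, 0.1005, 0.337]
ee_rot: [0.943, 0.333, 0.0, -0.0]
ft_force: [1.3, 1.4, 0.3]
grip_width: 1.003
grasp_force: 0.0
```

step_arm:
  moves:
    - [0,-10,220,23,0,0,0]
    - [0,-10,220,23,0,0,0]
    - [0,-10,220,23,0,0,0]
    - [0,-10,220,23,0,0,0]
    - [0,-10,220,23,0,0,0]
    - [0,-10,220,23,0,0,0]
    - [0,-10,220,23,0,0,0]
    - [0,-10,220,23,0,0,0]

```text
clock: 27.3
position: [0.4797, 0.3173, 0.3598]
ee_rot: [0.943, 0.334, 0.0, 0.0]
ft_force: [-0.0, -0.5, -0.4]
grip_width: 1.003
grasp_force: 0.0
```

```bash
python3 w.py w7; python3 - <<'E'
from h import *
w=cv2.imread('pics/w7.png');t=cam('top')['image'][205:265,330:430]
w[320:420,393:560]=cv2.resize(t,(167,100));cv2.imwrite('pics/m7.png',w)
E
```

```text
[0.5305 0.3576 0.5241] [0.4796 0.3174 0.3599]
```

View pics/m7.png

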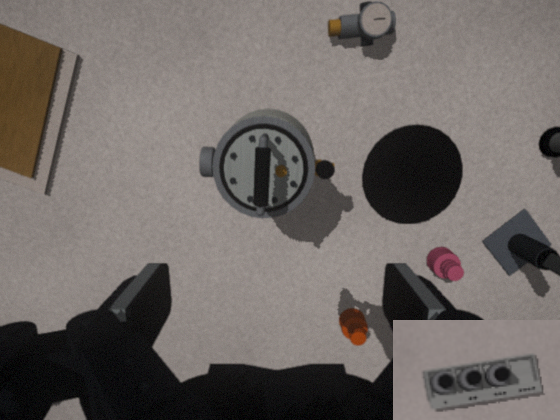

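The inset shows capsules in pockets 1–3, with pocket 4 empty. The wrist view shows the pot lid ring centred at about (266,168), the bar from (264,148) to (261,206), and the valve to the right at (325,169).

```bash
python3 - <<'E'
from blob import *
import pickle
c=pickle.load(open('w7.pkl','rb'))
g=c['image'].max(2)
m=(g<32).astype(np.uint8);m[:120]=0;m[222:]=0;m[:,:205]=0;m[:,320:]=0
n,l,s,ce=cv2.connectedComponentsWithStats(m)
for i in range(1,n):
    if s[i,4]>60:print(i,s[i],ce[i].round(1))
k=min((i for i in range(1,n) if s[i,4]>300),key=lambda i:np.hypot(*(ce[i]-[262,177])))
cs,_=cv2.findContours((l==k).astype(np.uint8),0,2);b=cv2.boxPoints(cv2.minAreaRect(cs[0]));print('bar box',b.round(1).tolist())
p=ray(c,b,.209);print(p.round(4).tolist(),p.mean(0))
print('lid',ray(c,[(266.5,168.5)],.155),'L/R/T/B',ray(c,[(219,168),(314,168),(266,121.5),(266,215.5)],.155).round(4).tolist())
print('valve',ray(c,[(326,169)],.122),'gauge',ray(c,[(207,161)],.12))
print('mat',dark(c,(411,174),3000),ray(c,dark(c,(411,174),3000)[0],.003))
E
```

```text
1 [221 125  86  87 489] [273.4 162.6]
2 [254 148  16  58 736] [261.5 176.1]
bar box [[253.39999389648438, 204.6999969482422], [256.0, 147.5], [269.3999938964844, 148.10000610351562], [266.79998779296875, 205.39999389648438]]
[[0.4548, 0.3239, 0.209], [0.4971, 0.354, 0.209], [0.5041, 0.3445, 0.209], [0.462, 0.314, 0.209]] [0.4794851  0.33410771 0.209     ]
lid [[0.48116138 0.33144194 0.155     ]] L/R/T/B [[0.4504, 0.3703, 0.155], [0.5127, 0.2932, 0.155], [0.5181, 0.3615, 0.155], [0.4409, 0.3001, 0.155]]
valve [[0.51883916 0.27613355 0.122     ]] gauge [[0.44069848 0.38693295 0.12      ]]
mat (array([411.98228556, 173.99147576]), [363, 126, 99, 97, 7508]) [[0.59010882 0.14795997 0.003     ]]
```

step_arm:
  moves:
    - [0.2,0,16,0,0,0,-0.058]
    - [0.2,0,16,0,0,0,-0.058]
    - [0.2,0,16,-40,0,0,-0.058]
    - [0.2,0,16,-80,0,0,-0.058]
    - [0.2,0,16,-115,0,0,-0.058]
    - [0.2,0,16,-145,0,0,-0.058]
    - [0.2,0,16,-165,0,0,-0.058]
    - [0.2,0,16,-180,0,0,-0.058]
    - [0.2,0,16,-180,0,0,-0.058]
    - [0.2,0,16,-180,0,0,-0.058]
  grip_force: 60

```text
clock: 28.4
position: [0.4795, 0.3349, 0.1804]
ee_rot: [0.952, 0.307, 0.0, -0.0]
ft_force: [0.3, 0.0, 1.0]
grip_width: 0.798
grasp_force: 0.0
```

step_arm:
  moves:
    - [0.6,0,0,0,0,0,0]
    - [0.7,0,0,0,0,0,0]
    - [0.8,0,0,0,0,0,0]
    - [1,0,0,0,0,0,0]
    - [1,0,0,0,0,0,0]
    - [1,0,0,0,0,0,0]
    - [1,0,0,0,0,0,0]
    - [1,0,0,0,0,0,0]

```text
clock: 29.2
position: [0.4795, 0.3349, 0.1801]
ee_rot: [0.952, 0.307, 0.0, -0.0]
ft_force: [-0.3, -1.2, 6.3]
grip_width: 0.128
grasp_force: 58.6
```

step_arm:
  moves:
    - [1,0,0,0,0,0,0]
    - [1,0,0,0,0,0,0]
    - [1,0,0,2,0,0,0]
    - [1,0,0,5,0,0,0]
    - [1,0,0,10,0,0,0]
    - [1,0,0,18,0,0,0]
    - [1,0,0,28,0,0,0]
    - [1,0,0,40,0,0,0]
    - [1,0,0,45,0,0,0]
    - [1,0,0,45,0,0,0]
  grip_force: 110

```text
clock: 30.2
position: [0.4796, 0.3353, 0.2258]
ee_rot: [0.952, 0.307, 0.001, -0.0]
ft_force: [0.1, 0.9, -7.3]
grip_width: 0.101
grasp_force: 108.1
```

step_arm:
  moves:
    - [1,8,-14,0,0,0,0]
    - [1,20,-34,0,0,0,0]
    - [1,34,-58,0,0,0,0]
    - [1,48,-82,0,0,0,0]
    - [1,62,-106,0,0,0,0]
    - [1,76,-130,0,0,0,0]
    - [1,90,-154,0,0,0,0]
    - [1,100,-171,0,0,0,0]
    - [1,106,-181,0,0,0,0]
    - [1,109,-186,0,0,0,0]

```text
clock: 31.2
position: [0.5884, 0.1475, 0.2241]
ee_rot: [0.952, 0.307, -0.0, 0.0]
ft_force: [-0.5, 0.3, -6.1]
grip_width: 0.098
grasp_force: 108.1
```

step_arm:
  moves:
    - [1,0,0,-15,0,0,0]
    - [1,0,0,-30,0,0,0]
    - [1,0,0,-45,0,0,0]
    - [1,0,0,-58,0,0,0]
    - [1,0,0,-68,0,0,0]
    - [1,0,0,-74,0,0,0]
    - [1,0,0,-78,0,0,0]
    - [1,0,0,-80,0,0,0]
    - [1,0,0,-80,0,0,0]

```text
clock: 32.1
position: [0.5882, 0.149, 0.1446]
ee_rot: [0.952, 0.307, 0.0, 0.0]
ft_force: [1.6, -0.0, -5.9]
grip_width: 0.098
grasp_force: 108.2
```

step_arm:
  moves:
    - [1,0,0,-1,0,0,0]
    - [1,0,0,-2,0,0,0]
    - [1,0,0,-3,0,0,0]
    - [1,0,0,-3.5,0,0,0]
    - [1,0,0,-3.5,0,0,0]
    - [1,0,0,-3.5,0,0,0]
  grip_force: 40

```text
clock: 32.7
position: [0.5888, 0.1487, 0.1418]
ee_rot: [0.952, 0.307, 0.001, 0.0]
ft_force: [1.2, -2.2, 3.0]
grip_width: 0.099
grasp_force: 109.0
```

step_arm:
  moves:
    - [0.9,0,0,0,0,0,0]
    - [0.8,0,0,0,0,0,0]
    - [0.7,0,0,0,0,0,0]
    - [0.5,0,0,0,0,0,0]
    - [0.4,0,0,0,0,0,0]
    - [0.4,0,0,5,0,0,0]
    - [0.4,0,0,30,0,0,0]
    - [0.4,0,0,70,0,0,0]
    - [0.4,0,0,120,0,0,0]
    - [0.4,0,0,170,0,0,0]

```text
clock: 33.7
position: [0.5876, 0.1488, 0.3132]
ee_rot: [0.952, 0.307, -0.0, -0.0]
ft_force: [0.7, 1.1, -0.3]
grip_width: 0.601
grasp_force: 0.0
```

step_arm:
  moves:
    - [0,0,0,45,0,0,0.15]
    - [0,10,-40,85,0,0,0.3]
    - [0,10,-80,85,0,0,0.45]
    - [0,10,-129,85,0,0,0.6]
    - [0,10,-129,85,0,0,0.75]
    - [0,10,-129,85,0,0,0.79]
    - [0,10,-129,85,0,0,0.79]
    - [0,10,-129,85,0,0,0.79]
    - [0,10,-129,85,0,0,0.79]

```text
clock: 34.6
position: [0.5981, 0.0204, 0.396]
ee_rot: [0.76, 0.65, -0.0, 0.0]
ft_force: [0.3, 0.5, -0.7]
grip_width: 1.003
grasp_force: 0.0
```

```bash
python3 w.py w8
```

```text
[0.6081 0.0843 0.5603] [0.5981 0.0204 0.396 ]
```

View pics/w8.png

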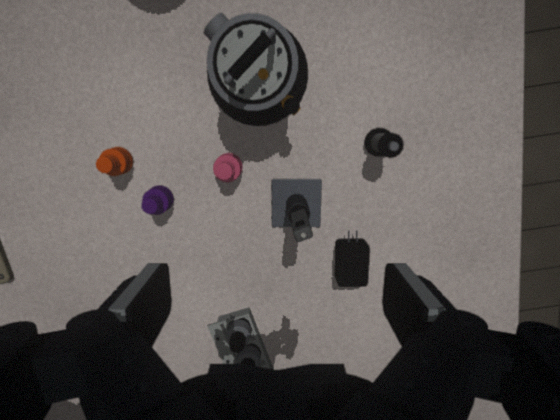

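```bash
python3 - <<'E'
from blob import *
import pickle
c=pickle.load(open('w8.pkl','rb'))
print('probe top',ray(c,[(303,233)],.158),'foot',ray(c,[(272,179.5),(321.5,179),(321.5,228),(271.5,228)],.005).round(4).tolist())
g=c['image'].max(2)
b=c['image'][0:130,190:320]
for th in(24,30,36,42):
    m=(g<th).astype(np.uint8);m[115:]=0;m[:,:205]=0;m[:,312:]=0
    n,l,s,ce=cv2.connectedComponentsWithStats(m)
    print(th,[(s[i].tolist(),ce[i].round(1).tolist()) for i in range(1,n) if s[i,4]>100])
    k=l[55,250]
    if k:
        cs,_=cv2.findContours((l==k).astype(np.uint8),0,2);bx=cv2.boxPoints(cv2.minAreaRect(max(cs,key=len)));p=ray(c,bx,.17);print(p.round(4).tolist(),p.mean(0))
e=b
cv2.imwrite('pics/potprobe.png',np.hstack([cv2.resize(b,(520,520),interpolation=cv2.INTER_CUBIC),cv2.resize(c['image'][180:310,270:340],(280,520),interpolation=cv2.INTER_CUBIC)]))
E
```

```text
probe top [[ 0.6176132  -0.05590442  0.158     ]] foot [[0.5851, -0.0131, 0.005], [0.6625, -0.0246, 0.005], [0.6524, -0.1054, 0.005], [0.5714, -0.0925, 0.005]]
24 [([232, 33, 39, 46, 372], [249.9, 56.3]), ([221, 97, 74, 18, 354], [259.9, 109.9])]
30 [([214, 27, 77, 77, 418], [253.6, 75.3]), ([229, 33, 43, 46, 626], [249.8, 55.5]), ([212, 39, 95, 76, 1075], [274.6, 95.6])]
[[0.5633, 0.1361, 0.17], [0.607, 0.1658, 0.17], [0.6152, 0.1556, 0.17], [0.5714, 0.1255, 0.17]] [0.5892474  0.14576286 0.17      ]
36 [([213, 21, 78, 83, 655], [252.1, 66.4]), ([228, 32, 47, 47, 671], [250.3, 55.2]), ([209, 35, 98, 80, 1252], [274.2, 94.2])]
[[0.5626, 0.1374, 0.17], [0.6107, 0.1689, 0.17], [0.6196, 0.1577, 0.17], [0.5714, 0.1256, 0.17]] [0.59103427 0.14738176 0.17      ]
42 [([213, 20, 79, 84, 774], [252.2, 66.0]), ([228, 31, 47, 49, 707], [250.5, 55.0]), ([209, 33, 98, 82, 1320], [273.8, 94.0])]
[[0.562, 0.137, 0.17], [0.6112, 0.1693, 0.17], [0.6206, 0.1575, 0.17], [0.5712, 0.1246, 0.17]] [0.59123052 0.14709556 0.17      ]
```

View pics/potprobe.png

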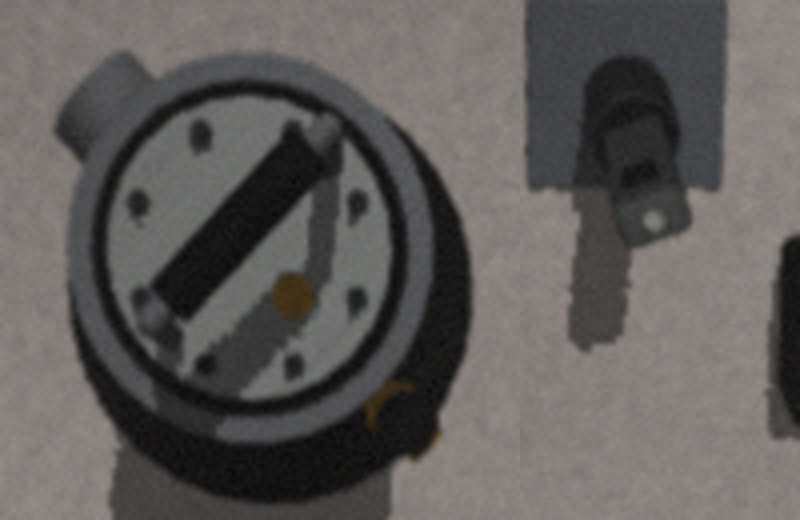

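step_arm:
  moves:
    - [0,10,-40,-30,0,0,0]
    - [0,19.5,-76,-60,0,0,0]
    - [0,19.5,-76,-100,0,0,0]
    - [0,19.5,-76,-130,0,0,0]
    - [0,19.5,-76,-136,0,0,0]
    - [0,19.5,-76,-136,0,0,0]
    - [0,19.5,-76,-136,0,0,0]

```text
clock: 35.35
position: [0.6184, -0.0558, 0.262]
ee_rot: [0.76, 0.65, 0.001, 0.001]
ft_force: [0.5, 0.0, 0.2]
grip_width: 1.002
grasp_force: 0.0
```

```bash
python3 w.py w9; python3 - <<'E'
from blob import *
import pickle
c=pickle.load(open('w8.pkl','rb'))
print('pot ring c',ray(c,[(252.4,61.9)],.117),'edges',ray(c,[(213,62),(291.7,62),(252.4,20),(252.4,103.7)],.117).round(4).tolist())
print('valve',ray(c,[(190+412/4,425/4)],.083),'gauge',ray(c,[(190+85/4,105/4)],.09))
c=pickle.load(open('w9.pkl','rb'));q=proj(c,[(.6176,-.056,.158)])[0];print(q)
x,y=q.astype(int);i=c['image'][y-75:y+75,x-100:x+100];cv2.imwrite('pics/w9c.png',cv2.resize(i,None,fx=4,fy=4,interpolation=cv2.INTER_CUBIC));print(x-100,y-75)
E
```

```text
[0.628  0.0081 0.4263] [ 0.6185 -0.0559  0.2621]
pot ring c [[0.58941352 0.14715838 0.117     ]] edges [[0.544, 0.1544, 0.117], [0.6346, 0.1398, 0.117], [0.5971, 0.1911, 0.117], [0.5813, 0.101, 0.117]]
valve [[0.63046648 0.09089113 0.083     ]] gauge [[0.54611683 0.1987691  0.09      ]]
[275.53287512 200.86738298]
175 125
```

View pics/w9c.png

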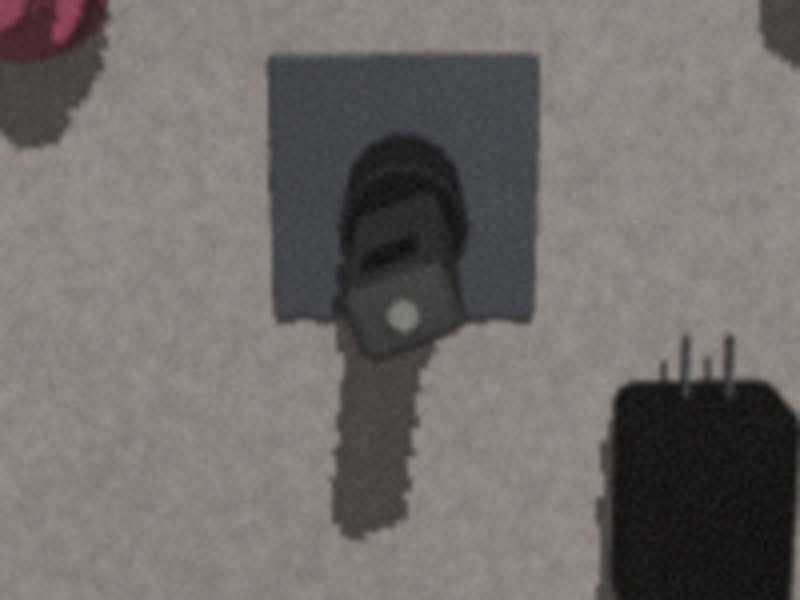

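```bash
python3 - <<'E'
from blob import *
import pickle
c=pickle.load(open('w9.pkl','rb'))
u=lambda x,y:(175+x/4-.4,125+y/4-.4)
p=ray(c,[u(345,293),u(440,258),u(467,322),u(375,358)],.158);print(p.round(4).tolist(),p.mean(0).round(4))
for a,b in((0,1),(3,2),(1,2),(0,3)):
    d=p[b]-p[a];print(np.hypot(*d[:2]).round(4),np.degrees(np.arctan2(d[1],d[0])).round(1))
f=ray(c,[u(268,55),u(540,53),u(533,322),u(274,322)],.005);print('foot',f.round(4).tolist(),f.mean(0).round(4))
print(manip.get_obs()['joint_pos'])
E
```

```text
[[0.6067, -0.0518, 0.158], [0.626, -0.0479, 0.158], [0.6292, -0.0613, 0.158], [0.6104, -0.0657, 0.158]] [ 0.6181 -0.0567  0.158 ]
0.0196 11.6
0.0194 13.1
0.0138 -76.2
0.0143 -75.3
foot [[0.5844, -0.0123, 0.005], [0.6627, -0.0241, 0.005], [0.6499, -0.104, 0.005], [0.5717, -0.0916, 0.005]] [ 0.6172 -0.058   0.005 ]
[-0.4231248   0.32451129  0.57280968  1.42140141 -0.17551126  1.44360683
 -0.00817135]
```

step_arm:
  moves:
    - [0.2,-1,-1.5,0,0,0,-0.15]
    - [0.2,-1,-1.5,0,0,0,-0.3]
    - [0.2,-1,-1.5,0,0,0,-0.45]
    - [0.2,-1,-1.5,0,0,0,-0.6]
    - [0.2,-1,-1.5,0,0,0,-0.75]
    - [0.2,-1,-1.5,0,0,0,-0.9]
    - [0.2,-1,-1.5,0,0,0,-1.05]
    - [0.2,-1,-1.5,0,0,0,-1.18]
    - [0.2,-1,-1.5,0,0,0,-1.18]
    - [0.2,-1,-1.5,0,0,0,-1.18]
  grip_force: 40

```text
clock: 36.4
position: [0.617, -0.0573, 0.261]
ee_rot: [0.993, 0.119, 0.001, 0.0]
ft_force: [-0.0, 0.2, -0.6]
grip_width: 0.799
grasp_force: 0.0
```

```bash
python3 - <<'E'
from h import *
o=manip.get_obs();print(o['position'],R.from_quat(o['ee_rot']).as_matrix()[:2,1],np.degrees(np.arctan2(*R.from_quat(o['ee_rot']).as_matrix()[1::-1,1])))
E
```

```text
[ 0.61702852 -0.05733429  0.26099606] [ 0.23681032 -0.97155582] -76.30164010247987
```

Yaw and position are right, so I descend to z ≈ 0.093.

step_arm:
  moves:
    - [0.2,0.5,0,-40,0,0,0]
    - [0.2,0.5,0,-80,0,0,0]
    - [0.2,0.5,0,-110,0,0,0]
    - [0.2,0.5,0,-135,0,0,0]
    - [0.2,0.5,0,-150,0,0,0]
    - [0.2,0.5,0,-160,0,0,0]
    - [0.2,0.5,0,-166,0,0,0]
    - [0.2,0.5,0,-168,0,0,0]
    - [0.2,0.5,0,-168,0,0,0]

```text
clock: 37.3
position: [0.6175, -0.0576, 0.0926]
ee_rot: [0.993, 0.117, 0.0, 0.0]
ft_force: [-0.0, 0.7, -0.1]
grip_width: 0.801
grasp_force: 0.0
```

step_arm:
  moves:
    - [0.6,0,0,0,0,0,0]
    - [0.7,0,0,0,0,0,0]
    - [0.75,0,0,0,0,0,0]
    - [0.8,0,0,0,0,0,0]
    - [0.85,0,0,0,0,0,0]
    - [0.9,0,0,0,0,0,0]
    - [1,0,0,0,0,0,0]
    - [1,0,0,0,0,0,0]

```text
clock: 38.1
position: [0.6172, -0.0575, 0.0922]
ee_rot: [0.993, 0.117, 0.0, 0.0]
ft_force: [-0.0, -0.4, 3.4]
grip_width: 0.183
grasp_force: 40.9
```

step_arm:
  moves:
    - [1,0,0,0,0,0,0]
    - [1,0,0,3,0,0,0]
    - [1,0,0,10,0,0,0]
    - [1,0,0,25,0,0,0]
    - [1,0,0,45,0,0,0]
    - [1,0,0,70,0,0,0]
    - [1,0,0,100,0,0,0]
    - [1,0,0,140,0,0,0]
    - [1,0,0,165,0,0,0]
    - [1,0,0,165,0,0,0]
  grip_force: 70

```text
clock: 39.1
position: [0.6186, -0.0582, 0.2621]
ee_rot: [0.993, 0.117, 0.003, 0.0]
ft_force: [0.8, -0.9, -0.6]
grip_width: 0.179
grasp_force: 68.1
```

```bash
python3 w.py w10; python3 - <<'E'
from blob import *
import pickle
o=manip.get_obs();print(o['position'],o['ee_rot'],o['ft_force'],o['grip_width'])
s=cam('scene');pickle.dump(s,open('s10.pkl','wb'))
c=pickle.load(open('w10.pkl','rb'));t=np.array(o['position'])
print('wrist tip',proj(c,[t-[0,0,.084],t]),'scene tip',proj(s,[t-[0,0,.084],t,t-[0,0,.019]]))
print('pot seams in scene',proj(s,[(.589+.044*np.cos(a),.148+.044*np.sin(a),.117) for a in np.radians(-54.3+np.arange(0,360,90))]).round(1).tolist())
E
```

```text
[ 0.6812 -0.044   0.4268] [ 0.6178 -0.058   0.2595]
[ 0.61781971 -0.05796149  0.25950894] [9.93135574e-01 1.16953844e-01 1.87161250e-03 1.64558530e-04] [-0.23123065  0.54445828 -2.24515178] 0.18006655140959332
wrist tip [[274.70968386 208.24237554]
 [274.02528312 250.10916719]] scene tip [[251.91883175 196.13655802]
 [250.75858697 169.96709162]
 [251.02948253 176.08062161]]
pot seams in scene [[287.6, 246.4], [298.2, 261.9], [320.6, 254.8], [309.2, 240.0]]
```

```bash
python3 - <<'E'
import pickle,numpy as np
c=pickle.load(open('w10.pkl','rb'));g=c['image'].mean(2).round().astype(int)
for v in range(186,240,3):print(v,*g[v,252:300:2])
s=pickle.load(open('s10.pkl','rb'));g=s['image'].mean(2).round().astype(int)
print()
for v in range(172,206,2):print(v,*g[v,238:266])
E
```

```text
186 96 98 104 92 57 55 41 39 35 38 35 37 33 35 39 46 43 56 53 53 56 54 56 63
189 99 98 96 98 70 60 50 30 34 37 40 30 34 37 44 40 49 57 52 52 55 59 60 59
192 101 100 98 101 94 73 49 54 50 40 39 39 43 44 47 61 59 52 53 54 57 57 60 59
195 100 97 100 101 95 95 89 63 55 58 56 56 57 53 57 54 71 70 57 56 55 58 61 59
198 110 98 96 102 95 99 101 98 92 94 84 75 73 87 92 99 97 99 101 95 81 55 56 58
201 181 174 162 137 107 94 97 98 97 98 102 98 100 98 101 98 100 99 102 97 98 97 87 77
204 184 185 184 180 182 185 163 126 100 95 96 89 74 80 101 99 99 96 94 104 97 101 90 89
207 189 183 188 184 183 186 177 180 179 174 125 81 69 55 69 99 100 95 101 101 100 94 112 185
210 190 182 180 187 184 186 178 178 170 139 80 46 41 31 43 72 89 95 101 102 100 83 171 185
213 189 190 195 181 181 139 63 39 33 30 35 33 35 29 40 28 28 30 32 68 93 110 178 182
216 183 182 189 147 74 32 31 32 30 34 29 36 32 35 26 35 31 31 31 29 49 136 181 183
219 179 170 75 34 31 33 27 28 37 36 39 35 36 31 39 36 36 32 34 34 34 30 52 166
222 181 74 30 31 36 42 59 60 55 55 53 54 56 58 49 48 50 50 49 35 35 31 31 65
225 106 28 39 35 35 61 62 6
[... 1337 characters left out ...]
2 95 106 113 114 103 84 78 87 89 91 95 98 97 96 95 94 88 85 86 94 101 110
194 87 85 82 79 78 82 86 89 93 100 104 99 89 88 87 87 90 91 92 93 92 92 93 99 105 109 111 110
196 87 87 87 90 104 122 113 100 93 89 89 88 87 91 97 100 97 93 96 103 105 109 107 108 108 106 106 106
198 87 88 87 90 109 137 145 142 132 115 101 93 89 90 93 99 105 105 107 108 107 106 106 105 107 109 114 121
200 87 87 87 87 93 115 143 152 151 148 143 133 117 100 92 90 94 101 106 106 106 108 113 120 131 140 148 153
202 87 87 86 88 89 98 112 116 124 139 144 146 148 143 132 117 104 105 112 120 130 140 145 149 151 153 154 154
204 87 88 88 87 87 87 88 88 91 97 107 125 145 151 150 148 143 140 144 149 151 151 151 151 151 152 153 154
```

```bash
python3 - <<'E'
from blob import *
import pickle
c=pickle.load(open('w10.pkl','rb'))
print(ray(c,[(277,202.5)],.1755)-[[.6178,-.058,0]])
# guard: centre of guard top rim z=tip+.065, nose line
print(ray(c,[(276,213)],.1755+.06)-[[.6178,-.058,0]])
# holder tube rim visible: foot-based bias check: project holder centre rim
print(proj(c,[(.6172,-.058,.068),(.6172,-.058,.005)]))
# start point
for a in np.radians(-54.3+np.array([0,90,180,270])):print((.589+.044*np.cos(a)).round(4),(.148+.044*np.sin(a)).round(4))
E
```

```text
[[ 0.00459955 -0.00059051  0.1755    ]]
[[0.01265603 0.00203289 0.2355    ]]
[[275.03704341 182.54604551]
 [275.20594321 173.04894585]]
0.6147 0.1123
0.6247 0.1737
0.5633 0.1837
0.5533 0.1223
```

step_arm:
  moves:
    - [1,14,39,5,0,0,0]
    - [1,28,78,10,0,0,0]
    - [1,42,118,15,0,0,0]
    - [1,42,118,15,0,0,0]
    - [1,42,118,15,0,0,0]
    - [1,42,118,15,0,0,0]
    - [1,42,118,15,0,0,0]

```text
clock: 39.9
position: [0.6587, 0.0588, 0.2718]
ee_rot: [0.993, 0.116, -0.0, 0.0]
ft_force: [-0.5, 0.4, -1.4]
grip_width: 0.177
grasp_force: 68.3
```

```bash
python3 w.py w11; python3 - <<'E'
from blob import *
import pickle
o=manip.get_obs();t=np.array(o['position']);print(t)
s=cam('scene');pickle.dump(s,open('s11.pkl','wb'));T=cam('top');pickle.dump(T,open('t11.pkl','wb'))
c=pickle.load(open('w11.pkl','rb'))
print('wrist tip',proj(c,[t-[0,0,.084],t]),'scene tip',proj(s,[t-[0,0,.084],t-[0,0,.024],t]).round(1).tolist(),'top',proj(T,[t-[0,0,.084],t]).round(1).tolist())
g=c['image'].mean(2).round().astype(int)
for v in range(192,219,3):print(v,*g[v,252:300:2])
g=s['image'].mean(2).round().astype(int);q=proj(s,[t-[0,0,.084]])[0].astype(int)
print(q)
for v in range(q[1]-26,q[1]+10,2):print(v,*g[v,q[0]-14:q[0]+15])
E
```

```text
[0.7225 0.073  0.4361] [0.6588 0.059  0.2719]
[0.6587544  0.05900586 0.27190954]
wrist tip [[275.24092841 207.21173029]
 [274.59053916 250.46952247]] scene tip [[261.4, 219.8], [260.8, 200.3], [260.6, 192.2]] top [[256.6, 173.9], [255.2, 165.0]]
192 38 117 180 186 181 181 178 178 174 173 186 185 179 178 182 177 177 179 181 181 180 176 174 180
195 28 59 99 99 129 136 171 168 178 181 185 186 185 180 180 182 181 181 182 177 179 184 182 180
198 28 50 102 99 94 97 95 93 118 179 189 180 178 179 184 176 182 179 189 178 180 183 180 178
201 31 46 91 96 97 101 104 99 94 101 99 154 138 117 136 140 164 120 101 109 152 177 182 179
204 26 34 90 94 100 95 99 91 87 92 101 87 75 78 98 95 96 98 101 97 100 161 177 178
207 24 28 88 95 94 92 96 94 95 97 89 80 72 53 72 98 98 92 99 101 97 100 101 128
210 25 34 88 93 99 95 95 97 92 73 58 41 36 36 42 75 94 94 91 95 102 97 99 133
213 24 39 93 97 95 67 41 29 32 32 29 28 32 30 30 34 26 34 29 73 101 94 99 122
216 19 48 95 73 39 30 29 32 25 28 28 26 35 32 32 32 25 33 29 28 31 66 156 173
[261 219]
193 74 75 74 72 72 79 84 82 70 62 62 66 70 70 69 69 71 77 94 109 11
[... 1255 characters left out ...]
 150 150 150
217 90 111 139 147 149 149 150 150 150 151 150 146 132 103 102 123 144 150 150 149 150 150 150 150 150 149 150 149 150
219 87 97 119 138 148 150 151 150 150 149 150 147 135 109 106 127 146 150 150 149 148 148 149 148 148 148 150 151 152
221 86 89 101 128 145 148 148 148 148 149 149 148 146 140 139 145 150 151 151 150 149 149 150 149 148 150 150 151 151
223 86 86 87 95 106 107 108 114 128 139 146 149 151 150 151 151 152 152 152 151 150 151 149 149 150 151 151 151 150
225 83 74 64 55 50 51 55 59 64 73 91 117 140 149 150 149 149 151 151 151 150 150 151 152 153 151 150 150 151
227 72 55 48 46 45 46 47 50 51 52 57 81 117 145 152 151 152 151 152 152 152 151 151 153 153 151 151 152 152
```

step_arm:
  moves:
    - [1,-22,26,0,0,0,0]
    - [1,-44.5,52.5,0,0,0,0]
    - [1,-44.5,52.5,0,0,0,0]
    - [1,-44.5,52.5,-15,0,0,0]
    - [1,-44.5,52.5,-30,0,0,0]
    - [1,-44.5,52.5,-42,0,0,0]
    - [1,-44.5,52.5,-50,0,0,0]
    - [1,-44.5,52.5,-50,0,0,0]
    - [1,-44.5,52.5,-50,0,0,0]

```text
clock: 40.95
position: [0.6148, 0.1126, 0.222]
ee_rot: [0.993, 0.117, 0.0, 0.0]
ft_force: [-0.2, -0.0, -1.4]
grip_width: 0.176
grasp_force: 68.5
```

```bash
python3 w.py w12; python3 - <<'E'
from blob import *
import pickle
o=manip.get_obs();t=np.array(o['position']);print(t,o['ee_rot'],o['ft_force'])
c=pickle.load(open('w12.pkl','rb'))
s=cam('scene');pickle.dump(s,open('s12.pkl','wb'))
q=proj(s,[t-[0,0,.084]])[0];print('scene tip pred',q)
C=np.array([.588,.148]);
for A in range(0,360,45):
    a=np.radians(A-54.3);print(A,proj(s,[(C[0]+.044*np.cos(a),C[1]+.044*np.sin(a),.116)]).round(1).tolist(),proj(c,[(C[0]+.044*np.cos(a),C[1]+.044*np.sin(a),.116)]).round(1).tolist())
g=s['image'].max(2)
print('dims')
for v in range(232,270,2):print(v,*g[v,276:334:2])
E
```

```text
[0.6785 0.1269 0.3863] [0.6149 0.1128 0.2224]
[0.61493492 0.11276214 0.22240632] [9.93138480e-01 1.16943726e-01 3.36590640e-04 1.02312433e-04] [ 0.00842303 -0.89821753 -0.60645477]
scene tip pred [287.71460547 240.25694383]
0 [[287.9, 246.6]] [[275.7, 201.7]]
45 [[288.5, 255.6]] [[244.6, 171.4]]
90 [[298.6, 262.0]] [[200.7, 171.3]]
135 [[312.2, 261.8]] [[172.0, 201.4]]
180 [[320.9, 255.0]] [[175.1, 241.8]]
225 [[319.5, 246.0]] [[205.9, 269.1]]
270 [[309.5, 240.1]] [[246.7, 269.2]]
315 [[296.6, 240.3]] [[275.6, 242.2]]
dims
232 161 163 163 163 160 128 124 161 156 161 161 162 162 148 70 43 60 146 162 164 160 155 152 154 161 164 165 165 165
234 119 134 158 165 163 126 123 156 137 160 164 161 151 111 45 44 78 153 160 162 160 162 163 163 161 163 166 165 166
236 93 96 121 161 164 117 118 135 119 138 151 141 127 66 43 50 94 153 161 159 159 162 162 163 162 163 163 165 165
238 95 120 157 164 164 117 110 129 115 124 126 106 65 44 42 61 96 138 154 158 162 161 162 163 162 161 162 164 164
240 143 159 162 164 163 121 117 130 100 93 99 73 43 41 49 74 92 97 107 123 147 160 162 161 161 162 163 166 16
[... 798 characters left out ...]
88 62 114 122 79 95 83 103 130 129 133 134 133 111 91 124 89 73 102 127 167 167 166 164
258 105 96 91 83 79 101 78 68 106 117 128 98 106 121 90 120 134 133 130 118 91 64 96 100 138 166 164 166 165
260 93 93 94 90 70 83 101 88 63 87 112 121 125 128 107 125 131 128 110 78 67 94 101 105 149 132 128 147 164
262 93 93 92 91 68 74 85 98 97 82 70 75 83 91 95 93 84 71 69 91 102 100 89 121 139 110 105 114 159
264 92 93 92 91 67 64 73 82 90 98 100 96 91 89 91 91 92 97 103 104 97 89 91 123 110 116 115 125 160
266 92 92 93 91 67 64 66 72 80 85 89 95 96 99 101 100 98 100 97 95 90 89 95 109 109 115 118 129 162
268 94 93 91 72 62 66 71 72 74 74 81 87 86 91 92 92 92 95 90 95 89 88 86 106 104 110 121 135 164
```

step_arm:
  moves:
    - [1,-0.6,-1.3,-5,0,0,0]
    - [1,-0.6,-1.3,-10,0,0,0]
    - [1,-0.6,-1.3,-14,0,0,0]
    - [1,-0.6,-1.3,-16.4,0,0,0]
    - [1,-0.6,-1.3,-16.4,0,0,0]
    - [1,-0.6,-1.3,-16.4,0,0,0]

```text
clock: 41.65
position: [0.614, 0.1117, 0.2056]
ee_rot: [0.993, 0.117, 0.0, 0.0]
ft_force: [-0.3, -0.5, -0.5]
grip_width: 0.177
grasp_force: 68.5
```

```bash
cat > path.py <<'E'
import numpy as np
from scipy.spatial.transform import Rotation as R
L=.084;th=.07;r=45.0;y0=np.radians(-54.3);b=np.array([np.cos(y0+np.pi/2),np.sin(y0+np.pi/2),0]);ax=np.cross([0,0,1],b)
def pose(A):
    a=np.radians(A);t=th*np.sin(a);rv=ax*t
    tip=np.array([r*np.cos(y0+a),r*np.sin(y0+a),0]);return tip+R.from_rotvec(rv).apply([0,0,84.]),rv
for k in range(12):
    p0,r0=pose(30*k);rows=[]
    for j in range(1,11):
        p,rv=pose(30*k+3*j);d=p-p0;q=(R.from_rotvec(rv)*R.from_rotvec(r0).inv()).as_rotvec()
        rows.append('[1,%s,%s]'%(','.join('%g'%round(x,1) for x in d),','.join('%g'%round(x,3) for x in q)))
    print(k,'['+','.join(rows)+']')
E
python3 path.py; python3 -c "
from h import *
o=manip.get_obs();print(o['position'],o['ee_rot'],o['ft_force'])"
```

```text
0 [[1,2.1,1.6,-0,-0.002,0.003,0],[1,4.2,3.3,-0,-0.004,0.006,0],[1,6.1,5.1,-0,-0.006,0.009,0],[1,8,7,-0,-0.008,0.012,0],[1,9.8,8.9,-0,-0.011,0.015,0],[1,11.5,11,-0,-0.013,0.018,0],[1,13.1,13.1,-0,-0.015,0.02,0],[1,14.5,15.2,-0,-0.017,0.023,0],[1,15.9,17.5,-0,-0.019,0.026,0],[1,17.1,19.7,-0.1,-0.02,0.028,0]]
1 [[1,1.1,2.3,-0,-0.002,0.003,0],[1,2.1,4.7,-0,-0.004,0.005,0],[1,3,7.1,-0,-0.005,0.007,0],[1,3.8,9.5,-0,-0.007,0.01,0],[1,4.4,12,-0.1,-0.008,0.012,0],[1,4.9,14.4,-0.1,-0.01,0.014,0],[1,5.2,16.9,-0.1,-0.011,0.016,0],[1,5.5,19.3,-0.1,-0.013,0.018,-0],[1,5.6,21.8,-0.1,-0.014,0.019,0],[1,5.5,24.2,-0.1,-0.015,0.021,0]]
2 [[1,-0.2,2.4,-0,-0.001,0.001,0],[1,-0.5,4.8,-0,-0.002,0.003,0],[1,-0.9,7.2,-0,-0.003,0.004,0],[1,-1.5,9.5,-0,-0.003,0.005,0],[1,-2.2,11.8,-0,-0.004,0.006,0],[1,-3,14,-0,-0.005,0.006,0],[1,-4,16.2,-0,-0.005,0.007,0],[1,-5.1,18.3,-0,-0.005,0.007,0],[1,-6.3,20.3,-0.1,-0.005,0.008,0],[1,-7.6,22.2,-0.1,-0.005,0.008,0]]
3 [[1,-1.4,1.9,0,0,-0,-0],[1,-3,3.7,0,0,-0,-0],[1,-4.6,5.4,0,0.001,-0.001,0],[1,-6.4,6.9,0,0.001,-0.001,-0],[1,-8.2,8.4,0,0.001,-0.002,-0],[1,-10.1,9.8,0,0.0
[... 2113 characters left out ...]
,0,-0.002,0.003,0],[1,7.1,-2.1,0,-0.004,0.005,0],[1,9.5,-2.5,0,-0.005,0.007,0],[1,12,-2.9,0.1,-0.006,0.009,0],[1,14.5,-3,0.1,-0.008,0.011,0],[1,17.1,-3.1,0.1,-0.01,0.013,0],[1,19.6,-3,0.1,-0.011,0.016,0],[1,22.2,-2.8,0.1,-0.013,0.018,0],[1,24.7,-2.5,0.1,-0.015,0.021,0]]
11 [[1,2.6,0.5,0,-0.002,0.003,0],[1,5.1,1,0,-0.004,0.005,0],[1,7.6,1.7,0,-0.006,0.008,0],[1,10.1,2.6,0,-0.008,0.011,0],[1,12.6,3.5,0,-0.01,0.014,0],[1,15,4.6,0,-0.012,0.017,0],[1,17.4,5.8,0,-0.014,0.02,0],[1,19.7,7,0,-0.016,0.022,0],[1,22,8.4,0.1,-0.018,0.025,0],[1,24.2,9.9,0.1,-0.02,0.028,0]]
[0.6140029  0.11169781 0.20563648] [9.93114873e-01 1.17144553e-01 3.42191958e-05 4.52381919e-05] [-0.29862855 -0.49990611 -0.45662263]
```

step_arm:
  moves:
    - [1,2.1,1.6,0,-0.002,0.003,0]
    - [1,4.2,3.3,0,-0.004,0.006,0]
    - [1,6.1,5.1,0,-0.006,0.009,0]
    - [1,8,7,0,-0.008,0.012,0]
    - [1,9.8,8.9,0,-0.011,0.015,0]
    - [1,11.5,11,0,-0.013,0.018,0]
    - [1,13.1,13.1,0,-0.015,0.02,0]
    - [1,14.5,15.2,0,-0.017,0.023,0]
    - [1,15.9,17.5,0,-0.019,0.026,0]
    - [1,17.1,19.7,-0.1,-0.02,0.028,0]

```text
clock: 42.65
position: [0.6312, 0.1317, 0.2055]
ee_rot: [0.993, 0.117, -0.015, 0.008]
ft_force: [0.3, -0.1, -1.6]
grip_width: 0.175
grasp_force: 68.6
```

step_arm:
  moves:
    - [1,1.1,2.3,0,-0.002,0.003,0]
    - [1,2.1,4.7,0,-0.004,0.005,0]
    - [1,3,7.1,0,-0.005,0.007,0]
    - [1,3.8,9.5,0,-0.007,0.01,0]
    - [1,4.4,12,-0.1,-0.008,0.012,0]
    - [1,4.9,14.4,-0.1,-0.01,0.014,0]
    - [1,5.2,16.9,-0.1,-0.011,0.016,0]
    - [1,5.5,19.3,-0.1,-0.013,0.018,0]
    - [1,5.6,21.8,-0.1,-0.014,0.019,0]
    - [1,5.5,24.2,-0.1,-0.015,0.021,0]

```text
clock: 43.65
position: [0.6366, 0.1559, 0.2054]
ee_rot: [0.993, 0.117, -0.026, 0.015]
ft_force: [0.2, -0.2, -0.5]
grip_width: 0.18
grasp_force: 68.6
```

step_arm:
  moves:
    - [1,-0.2,2.4,0,-0.001,0.001,0]
    - [1,-0.5,4.8,0,-0.002,0.003,0]
    - [1,-0.9,7.2,0,-0.003,0.004,0]
    - [1,-1.5,9.5,0,-0.003,0.005,0]
    - [1,-2.2,11.8,0,-0.004,0.006,0]
    - [1,-3,14,0,-0.005,0.006,0]
    - [1,-4,16.2,0,-0.005,0.007,0]
    - [1,-5.1,18.3,0,-0.005,0.007,0]
    - [1,-6.3,20.3,-0.1,-0.005,0.008,0]
    - [1,-7.6,22.2,-0.1,-0.005,0.008,0]

```text
clock: 44.65
position: [0.6289, 0.1779, 0.2053]
ee_rot: [0.993, 0.117, -0.031, 0.017]
ft_force: [0.5, 0.7, -1.4]
grip_width: 0.175
grasp_force: 68.6
```

step_arm:
  moves:
    - [1,-1.4,1.9,0,0,0,0]
    - [1,-3,3.7,0,0,0,0]
    - [1,-4.6,5.4,0,0.001,-0.001,0]
    - [1,-6.4,6.9,0,0.001,-0.001,0]
    - [1,-8.2,8.4,0,0.001,-0.002,0]
    - [1,-10.1,9.8,0,0.002,-0.003,0]
    - [1,-12.2,11.1,0,0.003,-0.004,0]
    - [1,-14.3,12.3,0,0.004,-0.005,0]
    - [1,-16.4,13.4,0,0.004,-0.006,0]
    - [1,-18.7,14.3,0.1,0.005,-0.008,0]

```text
clock: 45.65
position: [0.6101, 0.1922, 0.2054]
ee_rot: [0.993, 0.117, -0.026, 0.015]
ft_force: [0.4, -0.0, -0.6]
grip_width: 0.177
grasp_force: 68.6
```

step_arm:
  moves:
    - [1,-2.3,0.8,0,0.001,-0.002,0]
    - [1,-4.7,1.5,0,0.002,-0.003,0]
    - [1,-7.1,2.1,0,0.004,-0.005,0]
    - [1,-9.5,2.5,0,0.005,-0.007,0]
    - [1,-12,2.9,0.1,0.006,-0.009,0]
    - [1,-14.5,3,0.1,0.008,-0.011,0]
    - [1,-17.1,3.1,0.1,0.01,-0.013,0]
    - [1,-19.6,3,0.1,0.011,-0.016,0]
    - [1,-22.2,2.8,0.1,0.013,-0.018,0]
    - [1,-24.7,2.5,0.1,0.015,-0.021,0]

```text
clock: 46.65
position: [0.5853, 0.1946, 0.2055]
ee_rot: [0.993, 0.117, -0.015, 0.008]
ft_force: [-0.3, 0.5, -1.5]
grip_width: 0.177
grasp_force: 68.6
```

step_arm:
  moves:
    - [1,-2.6,-0.5,0,0.002,-0.003,0]
    - [1,-5.1,-1,0,0.004,-0.005,0]
    - [1,-7.6,-1.7,0,0.006,-0.008,0]
    - [1,-10.1,-2.6,0,0.008,-0.011,0]
    - [1,-12.6,-3.5,0,0.01,-0.014,0]
    - [1,-15,-4.6,0,0.012,-0.017,0]
    - [1,-17.4,-5.8,0,0.014,-0.02,0]
    - [1,-19.7,-7,0,0.016,-0.022,0]
    - [1,-22,-8.4,0.1,0.018,-0.025,0]
    - [1,-24.2,-9.9,0.1,0.02,-0.028,0]

```text
clock: 47.65
position: [0.5612, 0.1845, 0.2056]
ee_rot: [0.993, 0.117, 0.0, -0.0]
ft_force: [0.3, 0.5, -1.7]
grip_width: 0.183
grasp_force: 68.6
```

step_arm:
  moves:
    - [1,-2.1,-1.6,0,0.002,-0.003,0]
    - [1,-4.2,-3.3,0,0.004,-0.006,0]
    - [1,-6.1,-5.1,0,0.006,-0.009,0]
    - [1,-8,-7,0,0.008,-0.012,0]
    - [1,-9.8,-8.9,0,0.011,-0.015,0]
    - [1,-11.5,-11,0,0.013,-0.018,0]
    - [1,-13.1,-13.1,0,0.015,-0.02,0]
    - [1,-14.5,-15.2,0,0.017,-0.023,0]
    - [1,-15.9,-17.5,0,0.019,-0.026,0]
    - [1,-17.1,-19.7,-0.1,0.02,-0.028,0]

```text
clock: 48.65
position: [0.5442, 0.1647, 0.2055]
ee_rot: [0.993, 0.117, 0.015, -0.008]
ft_force: [-0.4, -1.0, -1.1]
grip_width: 0.175
grasp_force: 68.6
```

step_arm:
  moves:
    - [1,-1.1,-2.3,0,0.002,-0.003,0]
    - [1,-2.1,-4.7,0,0.004,-0.005,0]
    - [1,-3,-7.1,0,0.005,-0.007,0]
    - [1,-3.8,-9.5,0,0.007,-0.01,0]
    - [1,-4.4,-12,-0.1,0.008,-0.012,0]
    - [1,-4.9,-14.4,-0.1,0.01,-0.014,0]
    - [1,-5.2,-16.9,-0.1,0.011,-0.016,0]
    - [1,-5.5,-19.3,-0.1,0.013,-0.018,0]
    - [1,-5.6,-21.8,-0.1,0.014,-0.019,0]
    - [1,-5.5,-24.2,-0.1,0.015,-0.021,0]

```text
clock: 49.65
position: [0.5388, 0.1405, 0.2054]
ee_rot: [0.993, 0.117, 0.026, -0.014]
ft_force: [-0.5, -0.1, -0.7]
grip_width: 0.178
grasp_force: 68.6
```

step_arm:
  moves:
    - [1,0.2,-2.4,0,0.001,-0.001,0]
    - [1,0.5,-4.8,0,0.002,-0.003,0]
    - [1,0.9,-7.2,0,0.003,-0.004,0]
    - [1,1.5,-9.5,0,0.003,-0.005,0]
    - [1,2.2,-11.8,0,0.004,-0.006,0]
    - [1,3,-14,0,0.005,-0.006,0]
    - [1,4,-16.2,0,0.005,-0.007,0]
    - [1,5.1,-18.3,0,0.005,-0.007,0]
    - [1,6.3,-20.3,-0.1,0.005,-0.008,0]
    - [1,7.6,-22.2,-0.1,0.005,-0.008,0]

```text
clock: 50.65
position: [0.5465, 0.1184, 0.2053]
ee_rot: [0.993, 0.117, 0.031, -0.016]
ft_force: [0.4, -0.4, -1.1]
grip_width: 0.181
grasp_force: 68.6
```

step_arm:
  moves:
    - [1,1.4,-1.9,0,0,0,0]
    - [1,3,-3.7,0,0,0,0]
    - [1,4.6,-5.4,0,-0.001,0.001,0]
    - [1,6.4,-6.9,0,-0.001,0.001,0]
    - [1,8.2,-8.4,0,-0.001,0.002,0]
    - [1,10.1,-9.8,0,-0.002,0.003,0]
    - [1,12.2,-11.1,0,-0.003,0.004,0]
    - [1,14.3,-12.3,0,-0.004,0.005,0]
    - [1,16.4,-13.4,0,-0.004,0.006,0]
    - [1,18.7,-14.3,0.1,-0.005,0.008,0]

```text
clock: 51.65
position: [0.5652, 0.1042, 0.2054]
ee_rot: [0.993, 0.117, 0.026, -0.014]
ft_force: [0.9, -1.1, -1.6]
grip_width: 0.173
grasp_force: 68.6
```

step_arm:
  moves:
    - [1,2.3,-0.8,0,-0.001,0.002,0]
    - [1,4.7,-1.5,0,-0.002,0.003,0]
    - [1,7.1,-2.1,0,-0.004,0.005,0]
    - [1,9.5,-2.5,0,-0.005,0.007,0]
    - [1,12,-2.9,0.1,-0.006,0.009,0]
    - [1,14.5,-3,0.1,-0.008,0.011,0]
    - [1,17.1,-3.1,0.1,-0.01,0.013,0]
    - [1,19.6,-3,0.1,-0.011,0.016,0]
    - [1,22.2,-2.8,0.1,-0.013,0.018,0]
    - [1,24.7,-2.5,0.1,-0.015,0.021,0]

```text
clock: 52.65
position: [0.59, 0.1018, 0.2055]
ee_rot: [0.993, 0.117, 0.015, -0.008]
ft_force: [-1.0, 0.1, -1.6]
grip_width: 0.177
grasp_force: 68.6
```

step_arm:
  moves:
    - [1,2.6,0.5,0,-0.002,0.003,0]
    - [1,5.1,1,0,-0.004,0.005,0]
    - [1,7.6,1.7,0,-0.006,0.008,0]
    - [1,10.1,2.6,0,-0.008,0.011,0]
    - [1,12.6,3.5,0,-0.01,0.014,0]
    - [1,15,4.6,0,-0.012,0.017,0]
    - [1,17.4,5.8,0,-0.014,0.02,0]
    - [1,19.7,7,0,-0.016,0.022,0]
    - [1,22,8.4,0.1,-0.018,0.025,0]
    - [1,24.2,9.9,0.1,-0.02,0.028,0]

```text
clock: 53.65
position: [0.6142, 0.1118, 0.2056]
ee_rot: [0.993, 0.117, -0.0, 0.0]
ft_force: [0.8, 0.8, -1.6]
grip_width: 0.174
grasp_force: 68.6
```

step_arm:
  moves:
    - [1,2.1,1.6,0,0,0,0]
    - [1,2.1,1.6,0,0,0,0]
    - [1,2.1,1.6,0,0,0,0]

```text
clock: 53.95
position: [0.6161, 0.1132, 0.2055]
ee_rot: [0.993, 0.117, -0.0, 0.0]
ft_force: [-0.7, -0.6, -1.3]
grip_width: 0.175
grasp_force: 68.6
```

step_arm:
  moves:
    - [1,0,0,20,0,0,0]
    - [1,0,0,50,0,0,0]
    - [1,0,0,65,0,0,0]
    - [1,1,-40,65,0,0,0]
    - [1,1,-80,65,0,0,0]
    - [1,1,-120,65,0,0,0]
    - [1,1,-155,65,0,0,0]
    - [1,1,-170.7,65,0,0,0]
    - [1,1,-170.7,65,0,0,0]
    - [1,1,-170.7,65,0,0,0]

```text
clock: 54.95
position: [0.6172, -0.0563, 0.2703]
ee_rot: [0.993, 0.117, -0.0, -0.0]
ft_force: [0.2, 1.1, -1.8]
grip_width: 0.18
grasp_force: 68.7
```

```bash
python3 -c "
from h import *
o=manip.get_obs();print(o['position'],o['ee_rot'],o['ft_force'])"
```

```text
[ 0.6172243  -0.05627706  0.27032482] [ 9.93075441e-01  1.17477899e-01 -3.95592313e-05 -3.31112225e-04] [ 0.17918217  1.09211427 -1.75926621]
```

step_arm:
  moves:
    - [1,0,-1.2,-40,0,0,0]
    - [1,0,-1.2,-80,0,0,0]
    - [1,0,-1.2,-105,0,0,0]
    - [1,0,-1.2,-115,0,0,0]
    - [1,0,-1.2,-125,0,0,0]
    - [1,0,-1.2,-140,0,0,0]
    - [1,0,-1.2,-155,0,0,0]
    - [1,0,-1.2,-167,0,0,0]
    - [1,0,-1.2,-173,0,0,0]
    - [1,0,-1.2,-175,0,0,0]

```text
clock: 55.95
position: [0.6168, -0.0587, 0.0949]
ee_rot: [0.993, 0.117, -0.0, 0.0]
ft_force: [0.8, 0.6, -0.5]
grip_width: 0.179
grasp_force: 68.7
```

step_arm:
  moves:
    - [1,0,0,-1,0,0,0]
    - [1,0,0,-2,0,0,0]
    - [1,0,0,-2.5,0,0,0]
    - [1,0,0,-2.5,0,0,0]
    - [1,0,0,-2.5,0,0,0]

```text
clock: 56.45
position: [0.6172, -0.0586, 0.0933]
ee_rot: [0.993, 0.117, 0.0, 0.0]
ft_force: [-0.8, -0.5, -1.1]
grip_width: 0.176
grasp_force: 68.7
```

step_arm:
  moves:
    - [1,0,1,-0.5,0,0,0]
    - [1,0,1,-1,0,0,0]
    - [1,0,1,-1,0,0,0]
    - [0.8,0,1,-1,0,0,0]
    - [0.6,0,1,-1,0,0,0]
    - [0.4,0,1,-1,0,0,0]
    - [0.2,0,1,-1,0,0,0]
    - [0.2,0,1,-1,0,0,0]

```text
clock: 57.25
position: [0.6171, -0.0577, 0.0921]
ee_rot: [0.993, 0.117, 0.0, 0.0]
ft_force: [-0.1, 0.6, -0.0]
grip_width: 0.8
grasp_force: 0.0
```

step_arm:
  moves:
    - [0.2,0,0,10,0,0,0]
    - [0.2,0,0,30,0,0,0]
    - [0.2,0,0,60,0,0,0]
    - [0.2,0,0,100,0,0,0]
    - [0.2,0,0,145,0,0,0]
    - [0.2,0,0,190,0,0,0]
    - [0.2,0,0,220,0,0,0]
    - [0.2,-120,-60,260,0,0,0]
    - [0.2,-120,-60,260,0,0,0]
    - [0.2,-120,-60,260,0,0,0]

```text
clock: 58.25
position: [0.4952, -0.1199, 0.3532]
ee_rot: [0.993, 0.116, 0.0, 0.0]
ft_force: [0.2, 0.2, 0.6]
grip_width: 0.8
grasp_force: 0.0
```

```bash
python3 - <<'E'
from blob import *
import pickle
print(manip.get_obs()['position'])
T=cam('top');t0=pickle.load(open('top.pkl','rb'));s=cam('scene');s0=pickle.load(open('scene.pkl','rb'))
d=lambda a,b:np.abs(a['image'].astype(int)-b['image'].astype(int)).max(2)
ds=d(s,s0);dt=d(T,t0)
for n,dd,c in(('scene',ds,s),('top',dt,T)):
    for nm,P in(('probe',(.617,-.058,.09)),('adapter',(.689,-.165,.03)),('bubble',(.766,.02,.04)),('reg',(.695,.335,.03)),('pink',(.52,.017,.03)),('pot',(.588,.148,.08))):
        u,v=proj(c,[P])[0].astype(int);print(n,nm,u,v,(dd[v-14:v+15,u-10:u+11]>35).sum())
q=proj(T,[(.4848,-.2642,.06),(.4929,-.3176,.06),(.501,-.371,.06),(.5091,-.4244,.02)]);print(q)
g=T['image'].max(2)
for u,v in q.astype(int):print(g[v-3:v+4,u-3:u+4].mean().round(0))
lid=ray(T,[dark(T,proj(T,[(.588,.148,.16)])[0],20,30)[0]],.17);print(lid)
E
```

```text
[ 0.49521116 -0.11987456  0.35324515]
scene probe 253 220 0
scene adapter 215 225 0
scene bubble 220 269 0
scene reg 313 343 0
scene pink 295 238 317
scene pot 303 261 426
top probe 296 196 0
top adapter 327 179 239
top bubble 271 154 0
top reg 174 175 0
top pink 271 230 104
top pot 228 205 463
[[361.9545709  241.10896274]
 [378.84082285 238.62509768]
 [395.54744231 236.15093727]
 [407.67787674 235.17424984]]
110.0
91.0
85.0
118.0
[[0.58882101 0.14832532 0.17      ]]
```

step_arm:
  moves:
    - [0.2,-100,500,60,0,0,0]
    - [0.2,-100,500,60,0,0,0]
    - [0.2,-100,500,60,0,0,0]
    - [0.2,-100,500,60,0,0,0]
    - [0.2,-100,500,60,0,0,0]
    - [0.2,-100,500,60,0,0,0]
    - [0.2,-100,500,60,0,0,0]
    - [0.2,-100,500,60,0,0,0]
    - [0.2,-100,500,60,0,0,0]
    - [0.2,-100,500,60,0,0,0]

```text
clock: 59.35
position: [0.399, 0.3712, 0.4112]
ee_rot: [0.993, 0.117, 0.0, -0.0]
ft_force: [0.8, 0.7, -0.1]
grip_width: 0.798
grasp_force: 0.0
```

```bash
python3 - <<'E'
from blob import *
import pickle
print(manip.get_obs()['position'])
T=cam('top');t0=pickle.load(open('top.pkl','rb'));s=cam('scene');s0=pickle.load(open('scene.pkl','rb'))
d=lambda a,b:np.abs(a['image'].astype(int)-b['image'].astype(int)).max(2)
for n,dd,c in(('scene',d(s,s0),s),('top',d(T,t0),T)):
    for nm,P in(('probe',(.617,-.058,.09)),('adapter',(.689,-.165,.03)),('bubble',(.766,.02,.04)),('reg',(.695,.335,.03)),('pink',(.52,.017,.03)),('pot',(.588,.148,.08))):
        u,v=proj(c,[P])[0].astype(int);print(n,nm,u,v,(dd[v-14:v+15,u-10:u+11]>35).sum())
g=T['image'].max(2)
m=(g<45).astype(np.uint8);m[:,:345]=0;m[:,425:]=0;m[:222]=0;m[265:]=0
n,l,st,ce=cv2.connectedComponentsWithStats(m)
for i in range(1,n):
    if st[i,4]>8:print(st[i],ce[i].round(1),ray(T,ce[i],.06).round(4))
i=T['image'];h=cv2.cvtColor(i,cv2.COLOR_BGR2HSV);pk=((h[...,1]>90)&(h[...,0]>160)).astype(np.uint8);n,l,st,ce=cv2.connectedComponentsWithStats(pk);print([ (ce[k].round(1),st[k,4]) for k in range(1,n) if st[k,4]>30])
E
```

```text
[0.39898192 0.37123265 0.41123299]
scene probe 253 220 0
scene adapter 215 225 0
scene bubble 220 269 0
scene reg 313 343 0
scene pink 295 238 317
scene pot 303 261 428
top probe 296 196 0
top adapter 327 179 0
top bubble 271 154 0
top reg 174 175 0
top pink 271 230 104
top pot 228 205 453
[391 233   9   9  63] [394.9 237.1] [[ 0.4979 -0.3688  0.06  ]]
[374 236   9   8  60] [378.  239.4] [[ 0.4905 -0.3149  0.06  ]]
[385 237   9   8  15] [387.7 241.7] [[ 0.4836 -0.3452  0.06  ]]
[357 238   9   8  59] [361.2 241.4] [[ 0.4838 -0.2617  0.06  ]]
[(array([270.1, 230.3]), np.int32(131))]
```

```bash
python3 -c "
from workcell import manip
print(manip.hand_in())"
```

```text
the job is handed in; nothing more can be done
None
```

I handed the job in at about 59 s: three capsules upright in pockets 1–3, the pot on the mat within about 1 mm of its centre, the lid joint traced once anticlockwise at about 24 mm/s, and the probe back in its holder; the cameras show the adapter, bubble counter and regulator unmoved.

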